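# Clear the way to the blued shim, pin up the shim pair, put the post and square back

### The arm

A 6-joint arm with a two-finger parallel gripper is mounted at the origin on the work surface. World frame = base frame: x ahead of the robot, y to its left, z up, the work surface at z = 0. Lengths are in mm, angles in rad, forces in N, time in s.
With the tool pointing down it reaches from about 300 to 775 mm from the base axis. Payload 14.6 kg.
Tool frame: the origin (TCP) lies midway between the tips of the shut fingers; the grasp point (between the pads) lies 19 mm behind it; y points along the fingers, z is the direction in which the jaws open and shut, and the axes are right-handed (so a half turn about y gives the same grasp; the last joint's range is limited). The gripper opens to 85 mm and grips with 20 to 120 N. Pads are 22 mm wide; open, the fingers measure 114 mm over their backs; the gripper's body (76 mm by 85 mm) begins 54 mm behind the grasp point. The pads swing forward as they close: fully open they stand 13 mm farther back than shut.
Start: joints at [-1.326, 0.3, 1.521, -0, 1.321, -0.067], TCP at [168.718, -523.473, 231.281] pointing down, gripper open.
Joint ranges: [-3.03, 3.03], [-0.79, 2.21], [0.23, 2.52], [-1.04, 4.18], [0, 3.07], [-2.55, 2.55]. Speed limits (rad/s): [2.22, 2.22, 2.57, 3.14, 3.14, 3.14].

### API

Orientations are given as a rotation vector (axis times angle).
In Python, from plant import env gives the robot as it stands. The module is installed in compiled form; this text tells all that it offers.
- The arm moves only by the tool move_arm, never from a script. Its argument "motion" is a list of rows, each a list of 3 entries, a list of its own where there are three numbers: the shift along the tool's x, y, z scaled (see below), then the turn, a rotation vector about the tool's x, y, z scaled (see below), then the opening, from 0 (shut) to 1 (fully open). A call has 1 to 10 rows; each row is the pose to reach, as a shift and turn from the pose measured when the call began, along the tool's axes at that moment; what a row does not reach only later rows make up. The controller multiplies each number of a shift by 120 mm and each number of a turn by 0.5 rad. A row lasts 1/8 s, in which the tool goes at most 62.5 mm and 10.7 degrees, less where a joint would pass 70% of its speed; a pose out of reach is approached as far as the arm can. A call with a number of a shift or a turn outside -1 to 1 is refused whole. A call with a gripper value outside its range is refused whole. The fingers move at their own pace and stop on an object; "grip_force" is the grip in N (left out, the last holds). Time passes only in rows, so rows that repeat a pose let the fingers close. It gives the time, the measured TCP pose, the force and the opening at its end, in the units of the state.
- env.sense(): the state, without advancing time (a new reading comes with each control period).
- env.capture(name): name is "side" or "top"; returns a dict with "pixels" (384x512x3 uint8, red, green, blue), "depth" (384x512 float32, mm along the optical axis (not along the pixel's ray), 0 where there is no reading), "fx", "fy", "cx", "cy" (pixels), "D" ([k1, k2, p1, p2, k3] as OpenCV has them; the pictures are not rectified), "R" (3x3) and "t" (3): a world point X has camera coordinates R X + t. Camera axes: x right, y down, z forward; pixel columns grow to the right and rows downward; lengths in mm; the calibration is good to about 2 mm. A picture is of the moment at which its call begins.
- env.sign_off(): hands the job in, once; it reports no verdict.
Trained networks look in a picture, given as the dict that the camera call returned (one of the last four; its "shot" number tells which), for a name from the list of things; names that differ only in an ending like _2 or _b are one class to them, and where a whole thing is asked for, a point or a joint stands for the part that bears it (a point fixed in the world has none). Each returns a list of dicts, best first, with "conf" (0 to 1); they miss things now and then, are a little off and sometimes report something else, mostly with a low value. They report only what shows in the picture. A call takes as long as a camera call. They do not tell look-alikes from the thing itself.
- env.spot_in(picture, name): "pixel" ([row, column] in pixels, amid what is visible of it).
- env.regions_of(picture, name): "mask" (384x512 bool, what is visible of it) and "pixel" ([row, column] in pixels, amid what is visible of it).
The state is a dict: "t": time; "joints": joint angles; "qd": joint speeds; "tau": joint torques, N m; "position": TCP position; "eef_rot": TCP orientation; "contact_force": force on the tool from outside, world axes, zero at the start; "torque": the same for the moment, N m; "opening": finger opening in mm.
Only numpy, scipy, OpenCV 4.12 (cv2) and the standard library are available. Lean on these libraries where they do the work, as an engineer would, in place of code of your own. Each camera call takes 0.05 s, during which the arm holds its last target.

### The job

Stand the bronze guide post and the white ceramic square, which hem in the blued steel shim, upright on the green side mat. Then thread the blued shim fully home over the two pins of the grey locating block, and the brass shim flat on top of it. Last of all stand the post back upright on its red disc and the square back upright on its black rectangle, lined up with it; tip neither over and leave the toolmaker's clamp and the V-block alone.

Things in the scene. Friction and masses are not known exactly. Their poses are not given: they have to be found in the camera images.
- post_center (a point): Bronze guide post, loose, standing upright: round, 28 mm diameter, 90 mm tall, with a foot of 34 mm diameter and 10 mm height; about 0.45 kg. The point is on its axis half-way up (45 mm above its underside); z runs up the post. At the start it stands on its red disc.
- square_center (a point): White ceramic square, loose, standing upright: a rectangular block 64 mm long (x) by 26 mm thick (y) by 85 mm tall (z) with a slightly sunk panel in each broad face; about 0.5 kg. The point is its centre, 42.5 mm above its underside. At the start it stands on its black rectangle.
- blued_shim_center (a point): Blued (dark blue) steel shim, loose, lying flat: 96 mm long (x), 44 mm wide (y), 10 mm thick (z), with two 12 mm through holes 30 mm either side of its middle along x; either way round and either face up is the same. About 0.3 kg. The point is its centre, 5 mm above its underside. It starts on a light grey storage mat 3 mm thick, its length parallel to that of the square, between the post and the square, which stand too close to its long edges for fingers to pass.
- brass_shim_center (a point): Brass-coloured shim, loose, lying flat on the granite (top of the granite is z = 0): same size, holes and weight as the blued one. The point is its centre, 5 mm above its underside.
- post_home: Red disc, 50 mm diameter, flat mark on the light grey storage mat: the post's own place. Origin at its centre, at the mat's top, 3 mm above the granite. Fixed to the mat.
- square_home: Black rectangle, 80 mm (x) by 42 mm (y), flat mark on the same storage mat: the square's own place, the square's length along the rectangle's. Origin at its centre, at the mat's top, 3 mm above the granite. Fixed to the mat.
- side_mat: Green side mat fixed on the granite, 140 mm (x) by 200 mm (y), 3 mm thick, empty at the start. Origin at the centre of its underside.
- pin_block: Grey locating block fixed on the granite: 110 mm long (x), 38 mm wide (y), 24 mm high, with two upright steel pins of 8 mm diameter on its top, 30 mm either side of its middle along x. The pins rise 34 mm above the block's top, the last 8 mm tapering to 3 mm diameter. Origin at the centre of its underside. A shim that is home lies flat on the block's top, its length along the block; the second lies on the first.
- clamp_center (a point): Polished steel toolmaker's clamp, 95 mm by 90 mm by 18 mm, loose, lying beyond the work; not to be disturbed. The point is its centre.
- vblock_center (a point): Dark steel V-block, 70 mm by 50 mm by 44 mm, loose, standing beyond the work; not to be disturbed. The point is its centre.
There are look-alikes about, which are no part of the job. What is shaped like the part that bears square_center but blue is not meant. There is more than one size of the side_mat; the one meant has the size given above.

How it is judged (in metres and radians):
On the way, in this order (a step that is already met when the one before it is completed fails the run):
1. post and square both stand upright on the green side mat, the blued shim still in its place (within 25 mm) (x of post_center in the frame of side_mat between -0.058 and 0.058 m and y of post_center in the frame of side_mat between -0.09 and 0.09 m and angle between each of post_center, square_center's own z axis and vertical below 0.12 rad and height (world z) of each of post_center, square_center below 0.054 m and x of square_center in the frame of side_mat between -0.058 and 0.058 m and y of square_center in the frame of side_mat between -0.09 and 0.09 m and linear speed of each of post, square below 0.02 m/s and angular speed of each of post, square below 0.3 rad/s and distance of blued_shim_center from where it was at the start of the episode below 0.025 m), for 0.2 s.
2. the blued shim is home on the pins, flat on the block, post and square still on the side mat (x of post_center in the frame of side_mat between -0.058 and 0.058 m and y of post_center in the frame of side_mat between -0.09 and 0.09 m and angle between each of post_center, square_center's own z axis and vertical below 0.12 rad and height (world z) of each of post_center, square_center below 0.054 m and x of square_center in the frame of side_mat between -0.058 and 0.058 m and y of square_center in the frame of side_mat between -0.09 and 0.09 m and horizontal distance between blued_shim_center and pin_block below 0.006 m and z of blued_shim_center in the frame of pin_block between 0.025 and 0.0315 m and angle between the x axis of blued_shim_center and the x axis of pin_block, either way round below 0.15 rad and angle between blued_shim_center's own z axis and vertical below 0.08 rad), for 0.2 s.
3. the brass shim is over the pins on top of the blued one, post and square still on the side mat (all of step 2 and horizontal distance between brass_shim_center and pin_block below 0.006 m and z of brass_shim_center in the frame of pin_block between 0.036 and 0.042 m and angle between the x axis of brass_shim_center and the x axis of pin_block, either way round below 0.15 rad and angle between brass_shim_center's own z axis and vertical below 0.08 rad), for 0.2 s.
At the end, for the whole second after the job is handed in: Blued shim over both pins flat on the block, brass shim flat on it (each within 6 mm of the block's middle, 2.5 mm of full depth); post and square upright within 13 mm of the middle of their own marks, square within 0.22 rad of its mark's direction; all released and at rest (horizontal distance between each of blued_shim_center, brass_shim_center and pin_block below 0.006 m and z of blued_shim_center in the frame of pin_block between 0.025 and 0.0315 m and angle between the x axis of each of blued_shim_center, brass_shim_center and the x axis of pin_block, either way round below 0.15 rad and angle between each of blued_shim_center, brass_shim_center's own z axis and vertical below 0.08 rad and z of brass_shim_center in the frame of pin_block between 0.036 and 0.042 m and horizontal distance between post_center and post_home below 0.013 m and horizontal distance between square_center and square_home below 0.013 m and angle between the x axis of square_center and the x axis of square_home, either way round below 0.22 rad and angle between each of post_center, square_center's own z axis and vertical below 0.1 rad and height (world z) of each of post_center, square_center below 0.054 m and linear speed of each of post, square, blued_shim, brass_shim below 0.02 m/s and angular speed of each of post, square, blued_shim, brass_shim below 0.3 rad/s); the robot touches nothing.
It fails at once if the post or the square is tipped over (angle between any of post_center, square_center's own z axis and vertical above 0.7 rad).
It fails at once if the clamp or the V-block is disturbed (moved more than 10 mm) (distance of any of clamp_center, vblock_center from where it was at the start of the episode above 0.01 m).
It also fails if it takes over 136 s, if anything falls off the work surface, if the arm or the gripper's body presses on something with over 40 N, if the wrist force passes 120 N, or if a joint passes its speed limit or range.

## Working session

There is one attempt and no reset: what is moved stays moved. The work goes in short steps, Python scripts to look and compute and a tool call to move; the robot and the scene stay as the last step left them, time stands still between calls to the robot, and variables do not carry over. Pictures are saved under pics/ and viewed, and the job is handed in when it is done.

Besides the shell and the picture viewer there is one more tool, called by a JSON object that holds its "name" and its "arguments", one argument or row to a line. move_arm: Moves the arm, as the interface text tells. Its arguments: {"type":"object","properties":{"motion":{"type":"array","items":{"type":"array"}},"grip_force":{"type":"number"}},"required":["motion"]}

```bash
mkdir -p pics; ls; cat > h.py <<'E'
import numpy as np, cv2
from plant import env
from scipy.spatial.transform import Rotation as Ro
def world(p):
    h,w=p["depth"].shape
    K=np.array([[p["fx"],0,p["cx"]],[0,p["fy"],p["cy"]],[0,0,1.]])
    u,v=np.meshgrid(np.arange(w),np.arange(h))
    n=cv2.undistortPoints(np.stack([u,v],-1).reshape(-1,1,2).astype(np.float64),K,np.array(p["D"],float)).reshape(h,w,2)
    d=p["depth"].astype(float)
    c=np.dstack([n[...,0]*d,n[...,1]*d,d])
    X=(c-np.array(p["t"]))@np.array(p["R"])
    X[d==0]=np.nan
    return X
def cap(name,fn=None):
    p=env.capture(name)
    if fn: cv2.imwrite("pics/"+fn,p["pixels"][...,::-1])
    return p
def st():
    s=env.sense(); R=Ro.from_rotvec(s["eef_rot"]).as_matrix()
    print("t",round(s["t"],2),"pos",np.round(s["position"],1),"open",np.round(s["opening"],1),"F",np.round(s["contact_force"],1)); print("R",np.round(R,3).tolist(),"j",np.round(s["joints"],2)); return s,R
E
python3 - <<'E'
from h import *
import pickle
st()
for n in("top","side"):
    p=cap(n,n+"0.png"); pickle.dump(p,open(n+"0.pkl","wb")); print(n,np.round(p["R"],3).tolist(),np.round(p["t"]),p["fx"])
E
```

```text
pics
t 0.0 pos [ 168.7 -523.3  230.7] open 84.9 F [ 0.6 -0.3 -0. ]
R [[-0.952, -0.0, 0.307], [-0.307, 0.001, -0.952], [-0.0, -1.0, -0.001]] j [-1.33  0.3   1.52 -0.    1.32 -0.07]
top [[0.016, -1.0, -0.011], [-0.996, -0.015, -0.086], [0.086, 0.012, -0.996]] [ -20.  541. 1168.] 397.91976808038936
side [[-0.992, -0.121, 0.02], [-0.084, 0.554, -0.828], [0.089, -0.824, -0.56]] [543. 100. 779.] 348.89140550819405
```

View pics/top0.png

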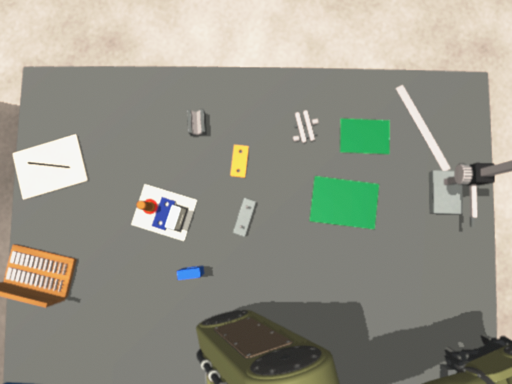

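View pics/side0.png

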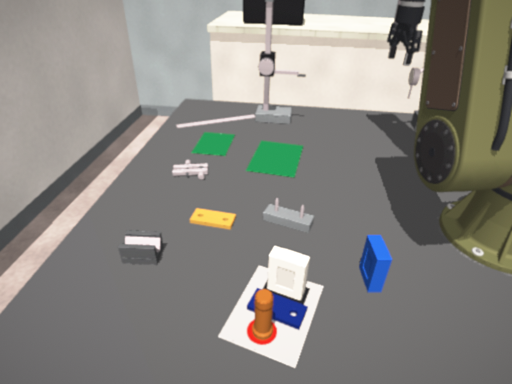

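Top view: post (row 207, col 148), blued shim (214,165), white square (217,177), brass (160,240), block (217,245). The blue look-alike is at (272,190). Green mats are at (202,345) large and (136,365) small. V-block is at (122,197), clamp at (127,305). Next I measure all of these.

```bash
cat > meas.py <<'E'
from h import *
import pickle
def rect(P):
    r=cv2.minAreaRect(P[:,:2].astype(np.float32)); b=cv2.boxPoints(r)
    e0=b[1]-b[0];e1=b[2]-b[1]
    e=e0 if np.hypot(*e0)>np.hypot(*e1) else e1
    return np.round(r[0],1),np.round(r[1],1),round(float(np.degrees(np.arctan2(e[1],e[0]))%180),1)
def rep(p,X,nm,m,zr=None):
    m=m&~np.isnan(X[...,0])
    if zr: m=m&(X[...,2]>zr[0])&(X[...,2]<zr[1])
    n,l,s,c=cv2.connectedComponentsWithStats(m.astype(np.uint8))
    for i in range(1,n):
        if s[i,4]<12: continue
        P=X[l==i]; print(nm,"px(r,c)",np.round(c[i][::-1]),"n",s[i,4],"z med",round(np.median(P[:,2]),1),round(P[:,2].max(),1),"med",np.round(np.median(P,0)[:2],1),"rect",*rect(P))
if __name__=="__main__":
    for cam in("top","side"):
        p=pickle.load(open(cam+"0.pkl","rb")); X=world(p); print("==",cam)
        hsv=cv2.cvtColor(p["pixels"],cv2.COLOR_RGB2HSV); H,S,V=[hsv[...,i].astype(int) for i in range(3)]
        x,y,z=X[...,0],X[...,1],X[...,2]
        reg=(x>200)&(x<900)&(abs(y)<600)
        rep(p,X,"green",(H>55)&(H<85)&(S>150)&reg)
        rep(p,X,"blue",(H>105)&(H<130)&(S>150)&reg)
        rep(p,X,"yellow",(H>15)&(H<30)&(S>150)&reg)
        rep(p,X,"red",((H<4)|(H>176))&(S>180)&reg)
        rep(p,X,"orange",(H>=5)&(H<15)&(S>150)&reg)
        rep(p,X,"white-high",(S<60)&(V>110)&reg,(75,100))
        rep(p,X,"mat",(S<40)&(V>150)&reg,(-4,15))
        rep(p,X,"block",(z>15)&(z<32)&(S<60)&reg)
E
python3 meas.py
python3 - <<'E'
import cv2
for n,(a,b,c,d) in {"top":(140,260,110,280),"side":(180,360,180,400)}.items():
    im=cv2.imread(f"pics/{n}0.png")[a:b,c:d]; f=4 if n=="top" else 3
    cv2.imwrite(f"pics/{n}0c.png",cv2.resize(im,None,fx=f,fy=f,interpolation=cv2.INTER_CUBIC))
E
```

```text
== top
green px(r,c) [136. 365.] n 1569 z med 1.9 9.3 med [ 727.8 -347.4] rect [ 727.9 -347.2] [149.2 104.7] 88.9
green px(r,c) [202. 344.] n 2844 z med 2.9 13.0 med [ 521.  -281.9] rect [ 521.5 -282.1] [197.3 135.7] 83.6
blue px(r,c) [213. 162.] n 242 z med 13.5 19.6 med [479.1 269.1] rect [478.8 266.5] [37.6 86.8] 162.9
blue px(r,c) [273. 190.] n 258 z med 84.9 92.7 med [310.3 169. ] rect [308.6 171.1] [25.7 63.5] 98.6
yellow px(r,c) [161. 239.] n 401 z med 10.1 15.0 med [641.6  38.9] rect [642.4  38.5] [43.2 93.5] 174.3
yellow px(r,c) [205. 140.] n 29 z med 92.8 97.9 med [498.2 311.6] rect [499.4 311.7] [14.6 14.6] 92.0
yellow px(r,c) [258.  59.] n 53 z med 23.0 27.5 med [337.7 576. ] rect [336.3 568.5] [63.1  9.9] 80.1
yellow px(r,c) [274.  63.] n 110 z med 23.0 28.6 med [284.7 554.5] rect [302.8 562.6] [55.5 65.1] 155.0
red px(r,c) [206. 154.] n 23 z med 4.0 7.5 med [500.5 294.8] rect [500.6 298.4] [37.1 15.9] 2.9
orange px(r,c) [206. 148.] n 112 z med 40.9 97.2 med [496.4 300.7] rect [497.7 305.8] [20.2 34.6] 169.5
orange px(r,c) [257.  65.] n 28 z med 22.1 26.2 med [341.3 556.
[... 3684 characters left out ...]
92. 284.] n 166 z med 9.5 14.9 med [470.4 233.3] rect [469.4 233. ] [17.9 65.8] 178.4
mat px(r,c) [314. 293.] n 14 z med 2.7 5.9 med [452.3 272.5] rect [452.4 272.3] [6.7 4.8] 6.2
block px(r,c) [117. 272.] n 157 z med 23.5 31.9 med [ 559.2 -543. ] rect [ 557.3 -542.6] [127.7  20. ] 4.4
block px(r,c) [168. 191.] n 246 z med 17.3 19.7 med [ 753.7 -156.2] rect [ 754.  -160.3] [71.8 94.3] 176.1
block px(r,c) [216. 288.] n 619 z med 24.0 31.8 med [473.   27.6] rect [474.9  22.2] [ 39.5 109.5] 163.2
block px(r,c) [250. 142.] n 441 z med 26.3 32.0 med [753.2 192.9] rect [758.8 172.6] [71.3 51.5] 5.4
block px(r,c) [287. 285.] n 263 z med 23.6 31.9 med [469.1 231.9] rect [468.  232.3] [68.4 23.2] 2.7
```

View pics/top0c.png

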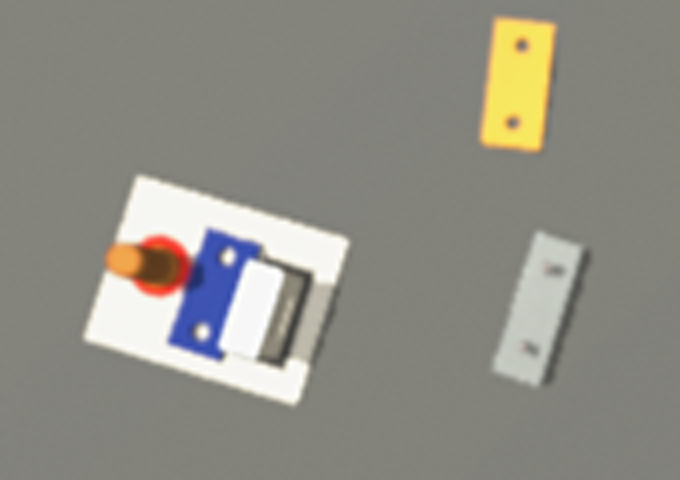

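View pics/side0c.png

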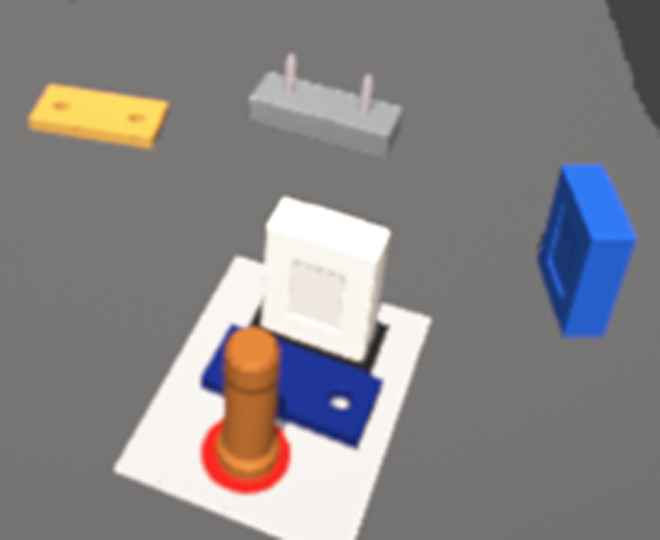

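```bash
cat >> h.py <<'E'
def rayz(p,rc,z):
    K=np.array([[p["fx"],0,p["cx"]],[0,p["fy"],p["cy"]],[0,0,1.]])
    n=cv2.undistortPoints(np.array([[[rc[1],rc[0]]]],float),K,np.array(p["D"],float)).ravel()
    R=np.array(p["R"]);t=np.array(p["t"]); o=-R.T@t; d=R.T@np.array([n[0],n[1],1.])
    return o+d*(z-o[2])/d[2]
def plan(pos,head=None):
    """print tool-frame shift (units of 120mm) & turn about tool y (units .5rad) to pos (TCP), heading of tool z in deg"""
    s=env.sense();R=Ro.from_rotvec(s["eef_rot"]).as_matrix();p=np.array(s["position"])
    d=R.T@(np.array(pos)-p)
    a=np.array(R[:,2]); h=np.degrees(np.arctan2(a[1],a[0]))
    print("pos",np.round(p,1),"head",round(h,2),"F",np.round(s["contact_force"],1),"open",round(float(s["opening"]),1),"t",round(s["t"],2))
    R2=R
    if head is not None:
        th=np.radians(head); z=np.array([np.cos(th),np.sin(th),0]); y=np.array([0,0,-1.]); x=np.cross(y,z)
        R2=np.stack([x,y,z],1)
        if R2[:,2]@R[:,2]<-1: pass
    rv=Ro.from_matrix(R.T@R2).as_rotvec()
    print("shift/120",np.round(d/120,3),"turn/.5",np.round(rv/.5,3))
E
python3 - <<'E'
from h import *
import pickle
p=pickle.load(open("top0.pkl","rb"))
c=lambda r,k:(140+(r+.5)/4-.5,110+(k+.5)/4-.5)
a,b=rayz(p,c(257,227),13),rayz(p,c(331,202),13); print("blue holes top",a,b,(a+b)/2,np.linalg.norm(a-b),np.degrees(np.arctan2(*(b-a)[[1,0]]))%180)
a,b=rayz(p,c(45,521),10),rayz(p,c(123,512),10); print("brass",a,b,(a+b)/2,np.linalg.norm(a-b),np.degrees(np.arctan2(*(b-a)[[1,0]]))%180)
X=world(p)
hsv=cv2.cvtColor(p["pixels"],cv2.COLOR_RGB2HSV); H,S=hsv[...,0],hsv[...,1]
for cam in("top","side"):
    p=pickle.load(open(cam+"0.pkl","rb"));X=world(p)
    hsv=cv2.cvtColor(p["pixels"],cv2.COLOR_RGB2HSV); H,S=hsv[...,0].astype(int),hsv[...,1]
    # along local axes of square frame
    L=np.array([np.cos(np.radians(163.6)),np.sin(np.radians(163.6))]);n=np.array([L[1],-L[0]])
    for nm,m in (("blue",(H>105)&(H<130)&(S>150)),("brass",(H>15)&(H<32)&(S>150)),("postish",((H<15)|(H>176))&(S>150)&(X[...,2]>15)&(X[...,2]<80)),("mat",(S<40)&(X[...,2]<8)),("red",((H<4)|(H>176))&(S>180)&(X[...,2]<9))):
        m=m&(X[...,0]>380)&(X[...,0]<700)&(X[...,1]>(180 if nm!="brass" else 0))&(X[...,1]<380)&(X[...,2]<90)
        P=X[m][:,:2]; 
        print(cam,nm,len(P),"L",np.round(np.percentile(P@L,[1,50,99]),1),"n",np.round(np.percentile(P@n,[1,50,99]),1))
    P=X[(X[...,2]>28)&(X[...,2]<70)&(abs(X[...,0]-474)<60)&(abs(X[...,1]-21)<50)]; print("pins",np.round(P,1).tolist()[:30])
q=np.array([467.6,220.7]);print("square L n",q@L,q@n)
E
```

```text
blue holes top [507.00912086 256.8909888   13.        ] [450.78439596 273.98050804  13.        ] [478.89675841 265.43574842  13.        ] 58.764541676060894 163.09333750218937
brass [673.08228945  37.42981211  10.        ] [612.77082031  43.09347633  10.        ] [642.92655488  40.26164422  10.        ] 60.57681406376209 174.6352626568793
top blue 242 L [-426.4 -383.2 -341.1] n [373.  395.2 408.9]
top brass 404 L [-650.6 -604.4 -556.9] n [192.5 218.2 245.7]
top postish 67 L [-406.7 -392.8 -376.5] n [424.1 429.  441.2]
top mat 5625 L [-603.  -460.2 -273.8] n [296.4 427.8 544.7]
top red 26 L [-411.6 -399.1 -375.6] n [418.4 425.6 452. ]
pins [[527.3, 21.4, 28.2], [509.6, 9.1, 28.2], [509.7, 6.1, 28.1], [503.4, 20.9, 28.8], [502.1, 14.1, 53.9], [502.0, 11.1, 56.7], [502.4, 8.3, 51.8], [499.4, 14.1, 51.5], [499.1, 11.0, 57.9], [499.5, 8.3, 51.1], [500.7, -3.0, 32.2], [497.6, 11.9, 29.0], [494.4, 26.7, 29.3], [488.5, 23.6, 29.4], [488.7, 11.7, 28.9], [488.8, 2.8, 29.0], [485.6, 23.6, 28.0], [485.8, -0.3, 30.9], [473.4, 38.1, 29.9], [467.9, 14.3, 28.5], [464.8, 20.2, 28.9], [461.7, 29.0, 29
[... 464 characters left out ...]
3.  451.9 463.1]
pins [[504.1, 14.3, 59.3], [506.3, 12.3, 54.9], [503.9, 15.0, 57.1], [501.8, 12.5, 55.5], [506.0, 15.0, 54.1], [503.8, 14.7, 54.1], [501.6, 13.6, 53.6], [505.9, 15.0, 51.3], [503.6, 15.0, 51.6], [501.4, 14.2, 51.2], [505.7, 14.9, 48.5], [503.4, 17.0, 50.3], [501.2, 15.7, 49.6], [505.6, 14.9, 45.8], [503.3, 15.3, 46.3], [501.1, 15.1, 46.4], [505.4, 16.2, 43.9], [503.1, 17.2, 44.9], [500.9, 15.8, 44.1], [505.3, 15.2, 40.4], [503.0, 17.1, 42.1], [500.8, 14.7, 40.5], [448.0, 29.7, 57.2], [445.8, 29.6, 57.4], [507.5, 14.1, 36.6], [502.9, 16.2, 38.6], [500.7, 14.3, 37.5], [447.9, 33.4, 57.2], [445.7, 31.8, 56.3], [443.4, 28.6, 54.2]]
square L n -386.262454969708 343.74345940071976
```

{"name": "move_arm", "arguments": {
  "motion": [
    [[-0.4, 0, -0.42], [0, 0, 0], 1],
    [[-0.8, 0, -0.84], [0, 0, 0], 1],
    [[-0.95, 0, -1], [0, 0, 0], 1],
    [[-0.95, 0, -1], [0, 0, 0], 1]
  ],
  "grip_force": 40
}}

```text
t: 0.6
position: [241.2, -372.4, 231.1]
eef_rot: [-0.325, 2.053, -2.051]
contact_force: [0.3, -0.2, 0.3]
opening: 85.2
```

{"name": "move_arm", "arguments": {
  "motion": [
    [[-0.4, 0, -0.42], [0, 0, 0], 1],
    [[-0.8, 0, -0.84], [0, 0, 0], 1],
    [[-0.95, 0, -1], [0, 0, 0], 1],
    [[-0.95, 0, -1], [0, 0, 0], 1]
  ]
}}

```text
t: 1.1
position: [313.2, -221.8, 231.3]
eef_rot: [-0.328, 2.051, -2.049]
contact_force: [0.1, -0.6, 0.5]
opening: 85.3
```

{"name": "move_arm", "arguments": {
  "motion": [
    [[-0.4, 0, -0.42], [0, 0, 0], 1],
    [[-0.8, 0, -0.84], [0, 0, 0], 1],
    [[-0.95, 0, -1], [0, 0, 0], 1],
    [[-0.95, 0, -1], [0, 0, 0], 1]
  ]
}}

```text
t: 1.6
position: [384.9, -71.5, 231.2]
eef_rot: [-0.331, 2.049, -2.048]
contact_force: [0.1, 0.1, -0.4]
opening: 85.4
```

{"name": "move_arm", "arguments": {
  "motion": [
    [[-0.4, 0, -0.42], [0, 0, 0], 1],
    [[-0.8, 0, -0.84], [0, 0, 0], 1],
    [[-0.95, 0, -1], [0, 0, 0], 1],
    [[-0.95, 0, -1], [0, 0, 0], 1]
  ]
}}

```text
t: 2.1
position: [456.3, 78.5, 230.8]
eef_rot: [-0.333, 2.049, -2.047]
contact_force: [1.2, -0.4, -0.0]
opening: 85.2
```

```bash
python3 - <<'E'
from h import *
plan([500,312,180],-16.4); st()
E
```

```text
pos [456.3  78.5 230.8] head -71.58 F [ 1.2 -0.4 -0. ] open 85.2 t 2.1
shift/120 [-0.961  0.424 -1.731] turn/.5 [ 3.000e-03 -1.926e+00  1.000e-03]
t 2.1 pos [456.3  78.5 230.8] open 85.2 F [ 1.2 -0.4 -0. ]
R [[-0.949, -0.001, 0.316], [-0.316, 0.001, -0.949], [0.001, -1.0, -0.001]] j [0.09 0.11 1.76 0.   1.28 1.34]
```

{"name": "move_arm", "arguments": {
  "motion": [
    [[-0.25, 0, -0.4], [0, -0.3, 0], 1],
    [[-0.4, 0, -0.8], [0, -0.6, 0], 1],
    [[-0.5, 0, -0.9], [0, -0.95, 0], 1],
    [[-0.5, 0, -0.9], [0, -0.95, 0], 1]
  ]
}}

```text
t: 2.6
position: [479.7, 198.6, 230.4]
eef_rot: [-0.739, 1.755, -1.753]
contact_force: [-0.4, 0.0, 0.2]
opening: 85.5
```

```bash
python3 - <<'E'
from h import *
plan([500,312,180],-16.4)
E
```

```text
pos [479.7 198.6 230.4] head -44.42 F [-0.4  0.   0.2] open 85.5 t 2.6
shift/120 [-0.794  0.42  -0.54 ] turn/.5 [ 0.004 -0.978  0.002]
```

{"name": "move_arm", "arguments": {
  "motion": [
    [[-0.4, 0, -0.27], [0, -0.35, 0], 1],
    [[-0.79, 0.2, -0.54], [0, -0.7, 0], 1],
    [[-0.794, 0.42, -0.54], [0.004, -0.978, 0.002], 1],
    [[-0.794, 0.42, -0.54], [0.004, -0.978, 0.002], 1]
  ]
}}

```text
t: 3.1
position: [499.8, 309.9, 178.1]
eef_rot: [-1.061, 1.422, -1.421]
contact_force: [-0.2, -0.3, 0.7]
opening: 85.3
```

```bash
python3 - <<'E'
from h import *
plan([500,312,35],-16.4)
p=cap("side","s1.png");cap("top","t1.png")
for c,f in(("s1",2),("t1",4)):
    im=cv2.imread(f"pics/{c}.png")
    im=im[190:380,180:400] if c=="s1" else im[140:260,90:260]
    cv2.imwrite(f"pics/{c}c.png",cv2.resize(im,None,fx=3.5,fy=3.0 if 0 else 3))
import pickle
# post top estimates
from meas import *
for cam in("top","side"):
    p=pickle.load(open(cam+"0.pkl","rb"));X=world(p);hsv=cv2.cvtColor(p["pixels"],cv2.COLOR_RGB2HSV);H,S=hsv[...,0],hsv[...,1]
    m=(H<32)&(S>120)&(X[...,2]>86)&(abs(X[...,0]-500)<40)&(abs(X[...,1]-312)<40);P=X[m]
    print(cam,m.sum(),P.min(0),P.max(0),P.mean(0))
E
```

```text
pos [499.8 309.9 178.1] head -16.71 F [-0.2 -0.3  0.7] open 85.3 t 3.1
shift/120 [-2.100e-02  1.193e+00 -1.000e-03] turn/.5 [ 0.005 -0.011  0.006]
top 64 [489.42803012 298.15993817  87.10998508] [509.61968294 322.51877323  97.85209262] [500.02190165 310.46616463  92.7704501 ]
side 230 [488.47727483 301.02990556  86.00617466] [513.74523024 326.81142894  94.80462079] [501.23361437 315.62523074  91.78645009]
```

View pics/s1c.png

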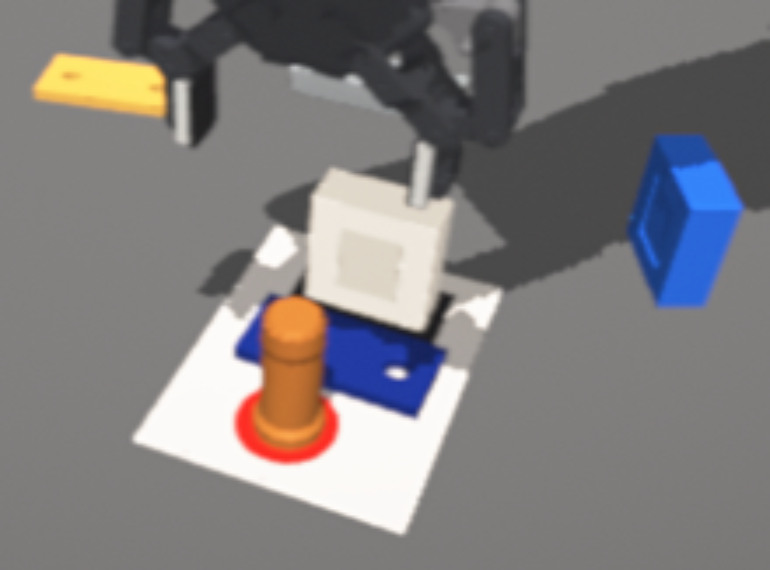

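View pics/t1c.png

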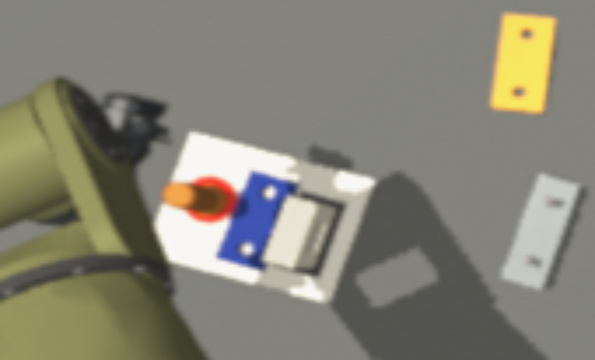

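{"name": "move_arm", "arguments": {
  "motion": [
    [[-0.02, 0.4, 0], [0, -0.01, 0], 1],
    [[-0.025, 0.8, 0.005], [0.005, -0.011, 0.006], 1],
    [[-0.025, 0.95, 0.005], [0.005, -0.011, 0.006], 1],
    [[-0.025, 1, 0.005], [0.005, -0.011, 0.006], 1],
    [[-0.025, 1, 0.005], [0.005, -0.011, 0.006], 1]
  ]
}}

```text
t: 3.82
position: [503.1, 313.4, 62.7]
eef_rot: [-1.051, 1.416, -1.418]
contact_force: [0.1, 0.2, 0.7]
opening: 85.7
```

{"name": "move_arm", "arguments": {
  "motion": [
    [[0, 0.1, 0], [0, 0, 0], 1],
    [[0, 0.2, 0], [0, 0, 0], 1],
    [[0, 0.2, 0], [0, 0, 0], 1]
  ]
}}

```text
t: 4.2
position: [502.8, 313.1, 37.5]
eef_rot: [-1.053, 1.417, -1.418]
contact_force: [-0.5, -0.4, 0.3]
opening: 85.5
```

```bash
python3 - <<'E'
from h import *
plan([500.6,312.5,35],-16.4)
p=cap("side","s2.png")
im=cv2.imread("pics/s2.png")[190:380,180:400]
cv2.imwrite("pics/s2c.png",cv2.resize(im,None,fx=3,fy=3))
E
```

```text
pos [502.8 313.1  37.5] head -16.56 F [-0.5 -0.4  0.3] open 85.5 t 4.2
shift/120 [ 0.01   0.021 -0.016] turn/.5 [-0.007 -0.006 -0.007]
```

View pics/s2c.png

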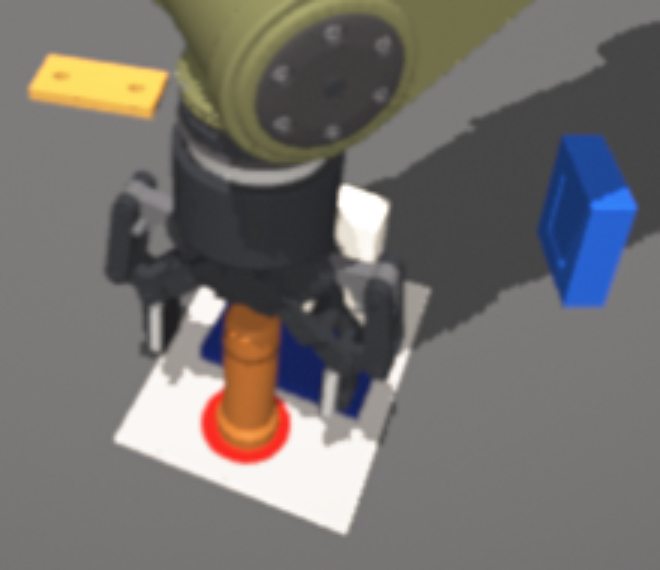

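{"name": "move_arm", "arguments": {
  "motion": [
    [[0.01, 0.02, -0.016], [0, 0, 0], 0.6],
    [[0.01, 0.02, -0.016], [0, 0, 0], 0.45],
    [[0.01, 0.02, -0.016], [0, 0, 0], 0.35],
    [[0.01, 0.02, -0.016], [0, 0, 0], 0.2],
    [[0.01, 0.02, -0.016], [0, 0, 0], 0.1],
    [[0.01, 0.02, -0.016], [0, 0, 0], 0],
    [[0.01, 0.02, -0.016], [0, 0, 0], 0],
    [[0.01, 0.02, -0.016], [0, 0, 0], 0]
  ]
}}

```text
t: 5.25
position: [501.1, 312.8, 36.0]
eef_rot: [-1.052, 1.417, -1.418]
contact_force: [0.3, -0.7, 5.3]
opening: 26.8
```

```bash
python3 - <<'E'
from h import *
st()
E
```

```text
t 5.25 pos [501.1 312.8  36. ] open 26.8 F [ 0.3 -0.7  5.3]
R [[-0.285, 0.006, 0.959], [-0.959, 0.003, -0.285], [-0.005, -1.0, 0.005]] j [0.5  0.61 1.57 0.   0.96 0.78]
```

{"name": "move_arm", "arguments": {
  "motion": [
    [[0, -0.2, 0], [0, 0, 0], 0],
    [[0, -0.5, 0], [0, 0, 0], 0],
    [[0, -0.9, 0], [0, 0, 0], 0],
    [[0, -1, 0], [0, 0, 0], 0]
  ]
}}

```text
t: 5.75
position: [501.0, 312.8, 158.2]
eef_rot: [-1.048, 1.415, -1.418]
contact_force: [-0.4, 0.2, -3.9]
opening: 26.7
```

{"name": "move_arm", "arguments": {
  "motion": [
    [[0.3, 0, 0.1], [0, 0, 0], 0],
    [[0.65, 0, 0.22], [0, 0, 0], 0],
    [[1, 0, 0.33], [0, 0, 0], 0]
  ]
}}

```text
t: 6.12
position: [503.9, 185.0, 155.7]
eef_rot: [-1.051, 1.417, -1.417]
contact_force: [0.9, 0.6, -2.7]
opening: 26.9
```

{"name": "move_arm", "arguments": {
  "motion": [
    [[0.5, 0, 0.17], [0, 0, 0], 0],
    [[1, 0, 0.33], [0, 0, 0], 0],
    [[1, 0, 0.33], [0, 0, 0], 0]
  ]
}}

```text
t: 6.5
position: [507.0, 55.4, 153.5]
eef_rot: [-1.051, 1.421, -1.42]
contact_force: [0.0, 0.7, -3.6]
opening: 27.1
```

{"name": "move_arm", "arguments": {
  "motion": [
    [[0.5, 0, 0.17], [0, 0, 0], 0],
    [[1, 0, 0.33], [0, 0, 0], 0],
    [[1, 0, 0.33], [0, 0, 0], 0]
  ]
}}

```text
t: 6.88
position: [509.6, -73.5, 151.5]
eef_rot: [-1.051, 1.426, -1.422]
contact_force: [-0.3, 1.1, -3.4]
opening: 27.0
```

{"name": "move_arm", "arguments": {
  "motion": [
    [[0.5, 0, 0.17], [0, 0, 0], 0],
    [[1, 0, 0.33], [0, 0, 0], 0],
    [[1, 0, 0.33], [0, 0, 0], 0]
  ]
}}

```text
t: 7.25
position: [512.0, -201.8, 149.5]
eef_rot: [-1.05, 1.429, -1.422]
contact_force: [0.8, 1.3, -4.5]
opening: 26.8
```

```bash
python3 - <<'E'
from h import *
plan([520.9,-296,60],-16.56); 
E
```

```text
pos [ 512.  -201.8  149.5] head -17.16 F [ 0.8  1.3 -4.5] open 26.8 t 7.25
shift/120 [0.731 0.743 0.304] turn/.5 [ 0.004 -0.021 -0.007]
```

{"name": "move_arm", "arguments": {
  "motion": [
    [[0.37, 0.2, 0.15], [0, 0, 0], 0],
    [[0.73, 0.45, 0.304], [0.004, -0.021, -0.007], 0],
    [[0.731, 0.72, 0.304], [0.004, -0.021, -0.007], 0],
    [[0.731, 0.743, 0.304], [0.004, -0.021, -0.007], 0]
  ]
}}

```text
t: 7.75
position: [520.0, -293.8, 56.8]
eef_rot: [-1.06, 1.424, -1.413]
contact_force: [-0.6, 0.7, -3.5]
opening: 27.1
```

```bash
python3 - <<'E'
from h import *
plan([520.9,-296,37],-16.56); 
p=cap("side","s3.png")
im=cv2.imread("pics/s3.png")[60:240,180:400]
cv2.imwrite("pics/s3c.png",cv2.resize(im,None,fx=3,fy=3))
E
```

```text
pos [ 520.  -293.8   56.8] head -16.51 F [-0.6  0.7 -3.5] open 27.1 t 7.75
shift/120 [0.016 0.165 0.013] turn/.5 [ 0.011  0.002 -0.004]
```

View pics/s3c.png

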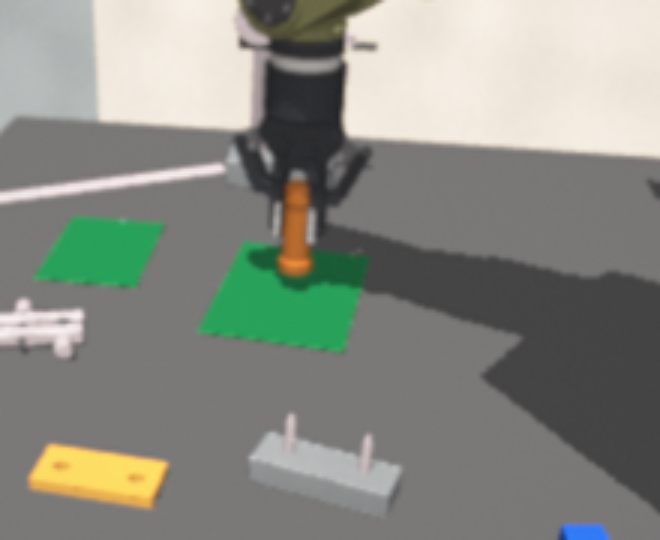

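{"name": "move_arm", "arguments": {
  "motion": [
    [[0.01, 0.08, 0.01], [0, 0, 0], 0],
    [[0.01, 0.13, 0.01], [0.01, 0, 0], 0],
    [[0.01, 0.16, 0.01], [0.01, 0, 0], 0],
    [[0.01, 0.17, 0.01], [0.01, 0, 0], 0]
  ]
}}

```text
t: 8.3
position: [521.6, -295.6, 38.2]
eef_rot: [-1.057, 1.417, -1.418]
contact_force: [0.7, -0.7, -3.6]
opening: 26.7
```

```bash
python3 - <<'E'
from h import *
plan([520.9,-296,36],-16.56); 
E
```

```text
pos [ 521.6 -295.6   38.2] head -16.48 F [ 0.7 -0.7 -3.6] open 26.7 t 8.3
shift/120 [ 0.005  0.018 -0.005] turn/.5 [-0.004  0.003 -0.003]
```

Still carrying the weight, so I lower a bit more.

{"name": "move_arm", "arguments": {
  "motion": [
    [[0, 0.01, 0], [0, 0, 0], 0],
    [[0, 0.02, 0], [0, 0, 0], 0],
    [[0, 0.02, 0], [0, 0, 0], 0]
  ]
}}

```text
t: 8.68
position: [521.8, -295.7, 36.1]
eef_rot: [-1.056, 1.416, -1.419]
contact_force: [-1.1, -0.3, -0.8]
opening: 26.6
```

{"name": "move_arm", "arguments": {
  "motion": [
    [[0, 0.003, 0], [0, 0, 0], 0.35],
    [[0, 0.003, 0], [0, 0, 0], 0.5],
    [[0, 0.003, 0], [0, 0, 0], 0.7],
    [[0, 0, 0], [0, 0, 0], 1],
    [[0, 0, 0], [0, 0, 0], 1],
    [[0, 0, 0], [0, 0, 0], 1]
  ]
}}

```text
t: 9.43
position: [521.8, -295.7, 36.1]
eef_rot: [-1.056, 1.416, -1.419]
contact_force: [0.7, 0.3, -0.3]
opening: 85.4
```

{"name": "move_arm", "arguments": {
  "motion": [
    [[0, -0.3, 0], [0, 0, 0], 1],
    [[0, -0.7, 0], [0, 0, 0], 1],
    [[0, -1, 0], [0, 0, 0], 1],
    [[0, -1, 0], [0, 0, 0], 1]
  ]
}}

```text
t: 9.93
position: [522.4, -296.3, 159.2]
eef_rot: [-1.054, 1.411, -1.422]
contact_force: [-0.1, 0.2, 0.0]
opening: 85.6
```

```bash
python3 - <<'E'
from h import *
plan([467.6,220.7,160],-16.5); 
p=cap("side","s4.png");cap("top","t4.png")
im=cv2.imread("pics/s4.png")[60:240,180:400]
cv2.imwrite("pics/s4c.png",cv2.resize(im,None,fx=3,fy=3))
X=world(p);hsv=cv2.cvtColor(p["pixels"],cv2.COLOR_RGB2HSV);H,S=hsv[...,0],hsv[...,1]
m=(H<20)&(S>120)&(X[...,2]>15)&(abs(X[...,0]-520)<60)&(abs(X[...,1]+296)<60);P=X[m];print(P.min(0),P.max(0))
E
```

```text
pos [ 522.4 -296.3  159.2] head -16.49 F [-0.1  0.2  0. ] open 85.6 t 9.93
shift/120 [-4.002 -0.021 -1.66 ] turn/.5 [-0.015  0.001  0.001]
[ 509.25945292 -305.60446473   15.25355761] [ 535.58259433 -279.26563169   94.70952628]
```

View pics/s4c.png

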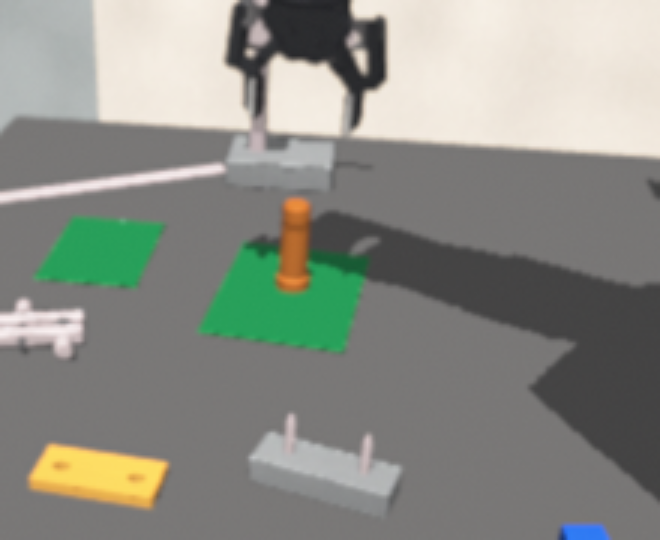

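{"name": "move_arm", "arguments": {
  "motion": [
    [[-0.5, 0, -0.21], [0, 0, 0], 1],
    [[-1, 0, -0.41], [0, 0, 0], 1],
    [[-1, 0, -0.41], [0, 0, 0], 1]
  ]
}}

```text
t: 10.4
position: [507.4, -163.5, 154.7]
eef_rot: [-1.059, 1.416, -1.414]
contact_force: [-0.7, -0.8, 0.1]
opening: 85.3
```

{"name": "move_arm", "arguments": {
  "motion": [
    [[-0.5, 0, -0.21], [0, 0, 0], 1],
    [[-1, 0, -0.41], [0, 0, 0], 1],
    [[-1, 0, -0.41], [0, 0, 0], 1]
  ]
}}

```text
t: 10.78
position: [493.3, -32.2, 154.1]
eef_rot: [-1.062, 1.415, -1.411]
contact_force: [-0.4, -0.6, 0.7]
opening: 85.2
```

{"name": "move_arm", "arguments": {
  "motion": [
    [[-0.5, 0, -0.21], [0, 0, 0], 1],
    [[-1, 0, -0.41], [0, 0, 0], 1],
    [[-1, 0, -0.41], [0, 0, 0], 1]
  ]
}}

```text
t: 11.15
position: [479.2, 98.6, 153.6]
eef_rot: [-1.065, 1.414, -1.409]
contact_force: [-0.1, -0.8, 0.4]
opening: 85.4
```

```bash
python3 - <<'E'
from h import *
plan([467.6,220.3,130],-16.5); 
E
```

```text
pos [479.2  98.6 153.6] head -15.95 F [-0.1 -0.8  0.4] open 85.4 t 11.15
shift/120 [-0.949  0.199 -0.371] turn/.5 [ 0.005  0.019 -0.003]
```

{"name": "move_arm", "arguments": {
  "motion": [
    [[-0.5, 0, -0.19], [0, 0, 0], 1],
    [[-0.949, 0.1, -0.371], [0.005, 0.019, -0.003], 1],
    [[-0.949, 0.199, -0.371], [0.005, 0.019, -0.003], 1],
    [[-0.949, 0.199, -0.371], [0.005, 0.019, -0.003], 1]
  ]
}}

```text
t: 11.65
position: [467.8, 218.9, 128.7]
eef_rot: [-1.061, 1.419, -1.419]
contact_force: [1.0, 0.1, 0.3]
opening: 85.0
```

```bash
python3 - <<'E'
from h import *
plan([467.6,220.3,36],-16.5); 
p=cap("side","s5.png");t=cap("top","t5.png")
im=cv2.imread("pics/s5.png")[150:340,180:400]
cv2.imwrite("pics/s5c.png",cv2.resize(im,None,fx=3,fy=3))
from meas import rect
for n,q in(("side",p),("top",t)):
    X=world(q);hsv=cv2.cvtColor(q["pixels"],cv2.COLOR_RGB2HSV)
    m=((hsv[...,0]<4)|(hsv[...,0]>176))&(hsv[...,1]>150)&(abs(X[...,0]-500)<60)&(abs(X[...,1]-312)<60)
    P=X[m]; print(n,m.sum(),rect(P),cv2.minEnclosingCircle(P[:,:2].astype(np.float32)))
E
```

```text
pos [467.8 218.9 128.7] head -16.54 F [1.  0.1 0.3] open 85.0 t 11.65
shift/120 [-0.012  0.773 -0.003] turn/.5 [ 0.004 -0.001  0.004]
side 570 (array([502.1, 312.2]), array([44.4, 46. ]), 95.8) ((502.17901611328125, 311.7508544921875), 23.642742156982422)
top 0 (array([0., 0.]), array([0., 0.]), 0.0) ((0.0, 0.0), 0.0)
```

View pics/s5c.png

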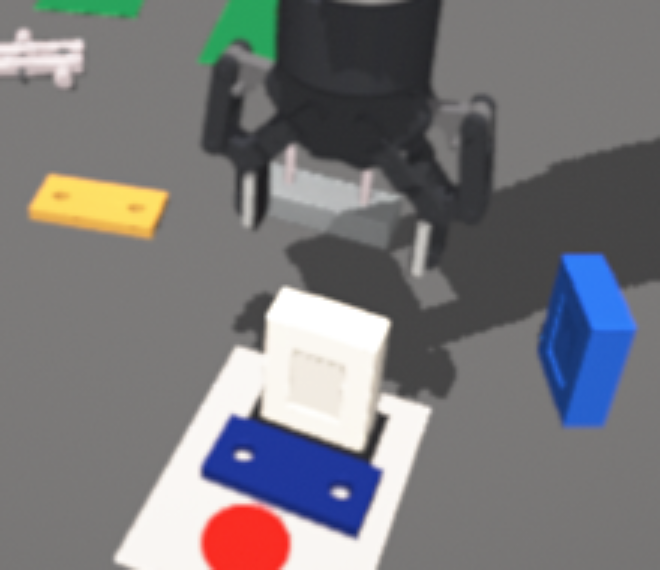

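{"name": "move_arm", "arguments": {
  "motion": [
    [[-0.01, 0.2, -0.003], [0, 0, 0], 1],
    [[-0.012, 0.4, -0.003], [0.004, 0, 0.004], 1],
    [[-0.012, 0.6, -0.003], [0.004, 0, 0.004], 1],
    [[-0.012, 0.77, -0.003], [0.004, 0, 0.004], 1],
    [[-0.012, 0.773, -0.003], [0.004, 0, 0.004], 1]
  ]
}}

```text
t: 12.38
position: [468.4, 218.9, 36.7]
eef_rot: [-1.056, 1.421, -1.421]
contact_force: [-0.3, 0.4, 0.9]
opening: 85.6
```

{"name": "move_arm", "arguments": {
  "motion": [
    [[0, 0, 0], [0, 0, 0], 0.9],
    [[0, 0, 0], [0, 0, 0], 0.85],
    [[0, 0, 0], [0, 0, 0], 0.8],
    [[0, 0, 0], [0, 0, 0], 0.75],
    [[0, 0, 0], [0, 0, 0], 0.7],
    [[0, 0, 0], [0, 0, 0], 0.5],
    [[0, 0, 0], [0, 0, 0], 0.4],
    [[0, 0, 0], [0, 0, 0], 0.4]
  ]
}}

```text
t: 13.38
position: [468.3, 219.0, 37.2]
eef_rot: [-1.056, 1.421, -1.421]
contact_force: [-5.1, -0.9, 6.8]
opening: 63.4
```

```bash
python3 - <<'E'
from h import *
plan([467.6,220.3,36],-16.5); 
p=cap("side","s6.png")
im=cv2.imread("pics/s6.png")[150:340,180:400]
cv2.imwrite("pics/s6c.png",cv2.resize(im,None,fx=3,fy=3))
E
```

```text
pos [468.3 219.   37.2] head -16.7 F [-5.1 -0.9  6.8] open 63.4 t 13.38
shift/120 [-0.009  0.01  -0.009] turn/.5 [-0.001 -0.007 -0.001]
```

View pics/s6c.png

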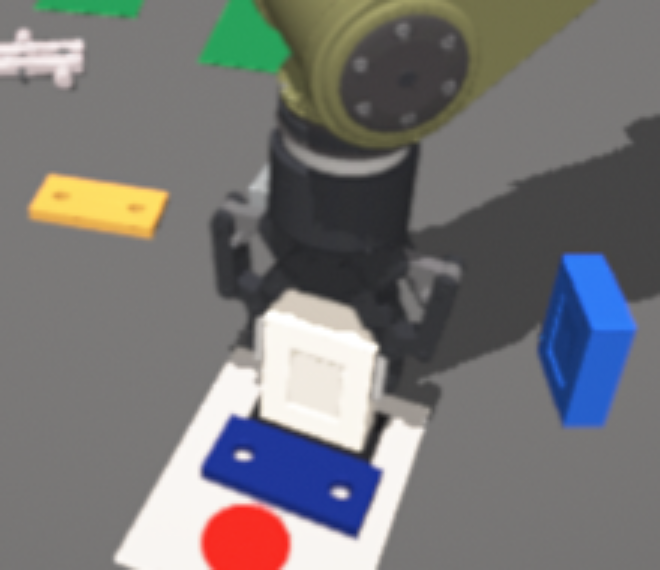

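{"name": "move_arm", "arguments": {
  "motion": [
    [[0, 0, 0], [0, 0, 0], 0],
    [[0, 0, 0], [0, 0, 0], 0],
    [[0, -0.2, 0], [0, 0, 0], 0],
    [[0, -0.5, 0], [0, 0, 0], 0],
    [[0, -0.8, 0], [0, 0, 0], 0],
    [[0, -1, 0], [0, 0, 0], 0],
    [[0, -1, 0], [0, 0, 0], 0]
  ],
  "grip_force": 70
}}

```text
t: 14.3
position: [468.6, 219.1, 157.9]
eef_rot: [-1.054, 1.42, -1.421]
contact_force: [-0.0, -0.4, -6.4]
opening: 63.0
```

{"name": "move_arm", "arguments": {
  "motion": [
    [[0.3, 0, 0.13], [0, 0, 0], 0],
    [[0.6, 0, 0.27], [0, 0, 0], 0],
    [[0.85, 0, 0.385], [0, 0, 0], 0]
  ]
}}

```text
t: 14.68
position: [482.9, 106.7, 155.8]
eef_rot: [-1.057, 1.421, -1.42]
contact_force: [0.1, 0.9, -6.1]
opening: 63.2
```

{"name": "move_arm", "arguments": {
  "motion": [
    [[0.4, 0, 0.18], [0, 0, 0], 0],
    [[0.85, 0, 0.385], [0, 0, 0], 0],
    [[0.85, 0, 0.385], [0, 0, 0], 0]
  ]
}}

```text
t: 15.05
position: [497.4, -7.5, 153.8]
eef_rot: [-1.057, 1.426, -1.423]
contact_force: [-0.6, 0.1, -6.1]
opening: 63.3
```

{"name": "move_arm", "arguments": {
  "motion": [
    [[0.4, 0, 0.18], [0, 0, 0], 0],
    [[0.85, 0, 0.385], [0, 0, 0], 0],
    [[0.85, 0, 0.385], [0, 0, 0], 0]
  ]
}}

```text
t: 15.42
position: [511.3, -121.1, 151.8]
eef_rot: [-1.056, 1.431, -1.424]
contact_force: [-0.1, 0.8, -6.2]
opening: 63.5
```

```bash
python3 - <<'E'
from h import *
plan([528.5,-226,60],-16.6); 
E
```

```text
pos [ 511.3 -121.1  151.8] head -17.18 F [-0.1  0.8 -6.2] open 63.5 t 15.43
shift/120 [0.792 0.764 0.399] turn/.5 [ 0.01  -0.02   0.002]
```

{"name": "move_arm", "arguments": {
  "motion": [
    [[0.4, 0.1, 0.2], [0, 0, 0], 0],
    [[0.792, 0.35, 0.399], [0.01, -0.02, 0.002], 0],
    [[0.792, 0.65, 0.399], [0.01, -0.02, 0.002], 0],
    [[0.792, 0.764, 0.399], [0.01, -0.02, 0.002], 0],
    [[0.792, 0.764, 0.399], [0.01, -0.02, 0.002], 0]
  ]
}}

```text
t: 16.05
position: [528.3, -224.7, 59.2]
eef_rot: [-1.06, 1.421, -1.417]
contact_force: [1.2, 0.4, -5.6]
opening: 63.0
```

```bash
python3 - <<'E'
from h import *
plan([528.5,-226,38],-16.6); 
p=cap("side","s7.png")
im=cv2.imread("pics/s7.png")[60:240,180:400]
cv2.imwrite("pics/s7c.png",cv2.resize(im,None,fx=3,fy=3))
E
```

```text
pos [ 528.3 -224.7   59.2] head -16.54 F [ 1.2  0.4 -5.6] open 63.0 t 16.05
shift/120 [0.01  0.176 0.005] turn/.5 [ 0.004  0.002 -0.001]
```

View pics/s7c.png

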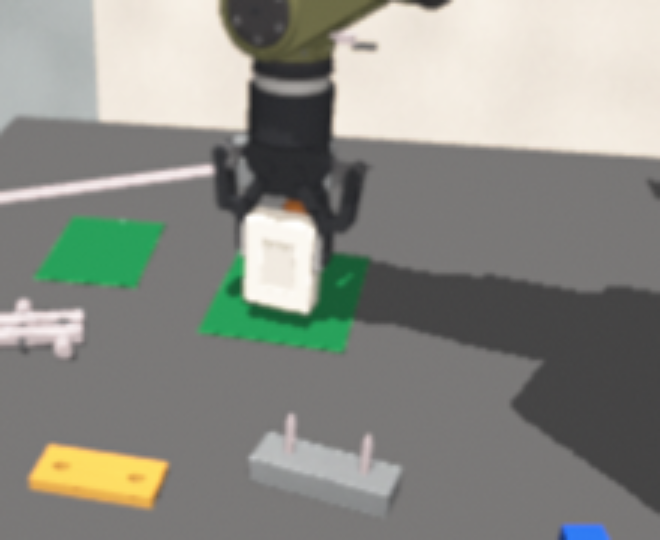

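{"name": "move_arm", "arguments": {
  "motion": [
    [[0.01, 0.08, 0.005], [0, 0, 0], 0],
    [[0.01, 0.14, 0.005], [0, 0, 0], 0],
    [[0.01, 0.17, 0.005], [0, 0, 0], 0],
    [[0.01, 0.183, 0.005], [0, 0, 0], 0],
    [[0.01, 0.183, 0.005], [0, 0, 0], 0]
  ]
}}

```text
t: 16.73
position: [529.2, -226.5, 38.5]
eef_rot: [-1.058, 1.419, -1.419]
contact_force: [-0.2, 0.1, -5.9]
opening: 63.1
```

```bash
python3 - <<'E'
from h import *
plan([528.5,-226,37],-16.6); 
E
```

```text
pos [ 529.2 -226.5   38.5] head -16.54 F [-0.2  0.1 -5.9] open 63.1 t 16.73
shift/120 [-0.002  0.013 -0.006] turn/.5 [-0.     0.002 -0.   ]
```

{"name": "move_arm", "arguments": {
  "motion": [
    [[0, 0.01, 0], [0, 0, 0], 0],
    [[0, 0.02, 0], [0, 0, 0], 0],
    [[0, 0.02, 0], [0, 0, 0], 0]
  ]
}}

```text
t: 17.1
position: [529.3, -226.6, 37.3]
eef_rot: [-1.058, 1.418, -1.419]
contact_force: [-6.2, 2.2, 8.1]
opening: 63.2
```

{"name": "move_arm", "arguments": {
  "motion": [
    [[0, 0.0, 0], [0, 0, 0], 0.8],
    [[0, 0, 0], [0, 0, 0], 0.9],
    [[0, 0, 0], [0, 0, 0], 1],
    [[0, 0, 0], [0, 0, 0], 1],
    [[0, 0, 0], [0, 0, 0], 1]
  ]
}}

```text
t: 17.73
position: [529.3, -226.6, 37.3]
eef_rot: [-1.058, 1.418, -1.419]
contact_force: [-0.0, -0.4, 0.6]
opening: 85.4
```

{"name": "move_arm", "arguments": {
  "motion": [
    [[0, -0.2, 0], [0, 0, 0], 1],
    [[0, -0.6, 0], [0, 0, 0], 1],
    [[0, -1, 0], [0, 0, 0], 1],
    [[0, -1, 0], [0, 0, 0], 1]
  ]
}}

```text
t: 18.23
position: [530.6, -227.2, 161.1]
eef_rot: [-1.055, 1.412, -1.424]
contact_force: [-0.1, -0.4, 0.3]
opening: 85.2
```

```bash
python3 - <<'E'
from h import *
import pickle
from meas import rep,rect
plan([528.5,-226,37],-16.6); 
p=cap("side","s8.png");t=cap("top","t8.png");pickle.dump((p,t),open("8.pkl","wb"))
im=cv2.imread("pics/s8.png")[60:240,180:400]
cv2.imwrite("pics/s8c.png",cv2.resize(im,None,fx=3,fy=3))
im=cv2.imread("pics/t8.png")[140:260,110:400]
cv2.imwrite("pics/t8c.png",cv2.resize(im,None,fx=2.7,fy=2.7,interpolation=cv2.INTER_CUBIC))
for n,q in(("side",p),("top",t)):
    X=world(q);hsv=cv2.cvtColor(q["pixels"],cv2.COLOR_RGB2HSV);H,S,V=[hsv[...,i].astype(int) for i in range(3)]
    near=(X[...,0]>400)&(X[...,0]<580)
    rep(q,X,n+" blue",(H>100)&(H<130)&(S>130)&near&(X[...,1]>200))
    rep(q,X,n+" red",((H<4)|(H>176))&(S>150)&near&(X[...,1]>200))
    rep(q,X,n+" blk",(V<50)&near&(X[...,1]>180)&(X[...,1]<255)&(X[...,2]<8))
    rep(q,X,n+" sq",(S<60)&(V>100)&near&(X[...,1]<-180)&(X[...,1]>-280),(80,95))
    rep(q,X,n+" post",(H<25)&(S>120)&near&(X[...,1]<-240),(85,100))
    rep(q,X,n+" block",(X[...,2]>20)&(X[...,2]<28)&(abs(X[...,1]-21)<70)&near)
    rep(q,X,n+" pins",(X[...,2]>38)&(X[...,2]<70)&(abs(X[...,1]-21)<40)&near)
E
```

```text
pos [ 530.6 -227.2  161.1] head -16.54 F [-0.1 -0.4  0.3] open 85.2 t 18.23
shift/120 [-0.006  1.034 -0.027] turn/.5 [-0.014  0.002  0.002]
side blue px(r,c) [307. 277.] n 1234 z med 12.7 15.8 med [479.4 269.7] rect [479.1 263.4] [55.2 93.5] 161.8
side red px(r,c) [331. 261.] n 573 z med 3.6 6.9 med [502.1 312.5] rect [501.9 311.9] [44.4 46.1] 98.1
side blk px(r,c) [289. 286.] n 552 z med 3.5 6.3 med [466.2 220.4] rect [467.7 220.2] [33.3 73.3] 164.2
side sq px(r,c) [140. 273.] n 162 z med 88.0 90.6 med [ 530.6 -218.4] rect [ 531. -224.] [29.2 65.5] 164.8
side post px(r,c) [129. 278.] n 38 z med 91.3 95.5 med [ 521.5 -287. ] rect [ 521.5 -290.1] [23.4 16.1] 27.2
side block px(r,c) [215. 288.] n 521 z med 24.3 27.5 med [473.   25.3] rect [474.7  21.6] [ 41.1 109.6] 164.8
side pins px(r,c) [202. 276.] n 24 z med 49.2 58.4 med [503.6  15.2] rect [503.5  14.5] [5.2 7.5] 94.3
side pins px(r,c) [209. 301.] n 29 z med 48.2 57.9 med [446.4  32.2] rect [445.8  31.8] [7.  6.5] 15.9
top blue px(r,c) [213. 163.] n 324 z med 13.3 20.7 med [479.2 265.3] rect [479.2 266. ] [40.  87.4] 163.1
top red px(r,c) [206. 149.] n 158 z med 3.8 8.8 med [500.1 311. ] rect [500.4 311.2] [42.2 41.6] 74.2
top block px(r,c) [216. 244.] n 418 z med 23.9 28.0 med [473.8  20.2] rect [473.   20.2] [ 38.  109.5] 163.5
```

View pics/s8c.png

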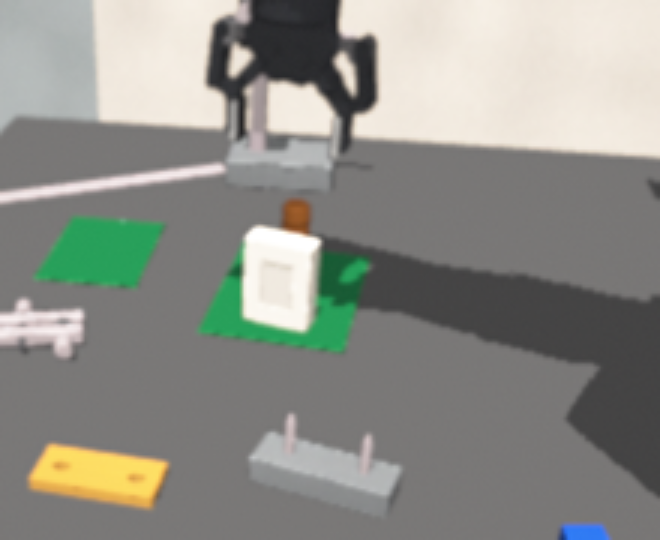

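View pics/t8c.png

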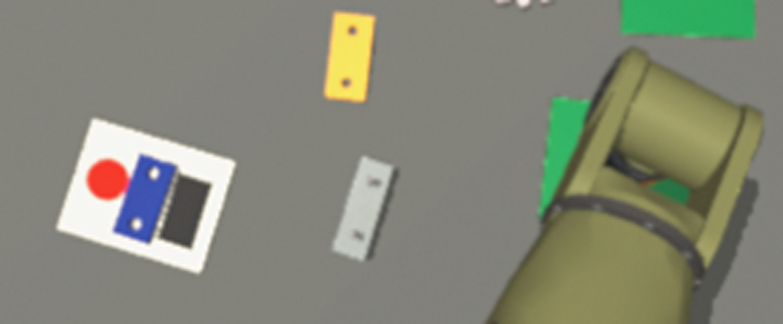

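{"name": "move_arm", "arguments": {
  "motion": [
    [[-0.4, 0, -0.16], [0, -0.25, 0], 1],
    [[-0.8, 0, -0.33], [0, -0.55, 0], 1],
    [[-0.95, 0, -0.395], [0, -0.785, 0], 1],
    [[-0.95, 0, -0.395], [0, -0.785, 0], 1]
  ]
}}

```text
t: 18.82
position: [515.7, -102.6, 155.8]
eef_rot: [-1.258, 1.132, -1.13]
contact_force: [0.1, -0.2, -0.2]
opening: 85.5
```

{"name": "move_arm", "arguments": {
  "motion": [
    [[-0.4, 0, 0], [0, -0.25, 0], 1],
    [[-0.8, 0, 0], [0, -0.55, 0], 1],
    [[-1, 0, 0], [0, -0.785, 0], 1],
    [[-1, 0, 0], [0, -0.785, 0], 1]
  ]
}}

```text
t: 19.32
position: [502.9, 17.0, 155.1]
eef_rot: [-1.405, 0.838, -0.834]
contact_force: [-0.5, -1.3, 0.5]
opening: 85.5
```

{"name": "move_arm", "arguments": {
  "motion": [
    [[-0.4, 0, 0.16], [0, -0.25, 0], 1],
    [[-0.8, 0, 0.33], [0, -0.55, 0], 1],
    [[-0.95, 0, 0.394], [0, -0.785, 0], 1],
    [[-0.95, 0, 0.394], [0, -0.785, 0], 1]
  ]
}}

```text
t: 19.82
position: [490.3, 139.5, 154.6]
eef_rot: [-1.505, 0.538, -0.532]
contact_force: [-0.7, 0.0, -0.8]
opening: 85.4
```

```bash
python3 - <<'E'
from h import *
plan([479.1,265,110],73.4); 
E
```

```text
pos [490.3 139.5 154.6] head 50.84 F [-0.7  0.  -0.8] open 85.4 t 19.82
shift/120 [-0.732  0.372  0.753] turn/.5 [ 0.003 -0.788 -0.006]
```

{"name": "move_arm", "arguments": {
  "motion": [
    [[-0.35, 0.1, 0.35], [0, -0.25, 0], 1],
    [[-0.7, 0.25, 0.72], [0, -0.55, 0], 1],
    [[-0.732, 0.372, 0.753], [0.003, -0.788, -0.006], 1],
    [[-0.732, 0.372, 0.753], [0.003, -0.788, -0.006], 1],
    [[-0.732, 0.372, 0.753], [0.003, -0.788, -0.006], 1]
  ]
}}

```text
t: 20.45
position: [480.0, 263.5, 110.5]
eef_rot: [-1.558, 0.232, -0.233]
contact_force: [0.2, 0.4, 0.3]
opening: 85.7
```

```bash
python3 - <<'E'
from h import *
plan([479.1,265,30],73.4); 
E
```

```text
pos [480.  263.5 110.5] head 73.04 F [0.2 0.4 0.3] open 85.7 t 20.45
shift/120 [-0.011  0.671  0.01 ] turn/.5 [ 0.    -0.013  0.001]
```

{"name": "move_arm", "arguments": {
  "motion": [
    [[-0.01, 0.3, 0.01], [0, -0.01, 0], 0.9],
    [[-0.011, 0.55, 0.01], [0, -0.013, 0], 0.8],
    [[-0.011, 0.73, 0.01], [0, -0.013, 0], 0.68],
    [[-0.011, 0.75, 0.01], [0, -0.013, 0], 0.64],
    [[-0.011, 0.75, 0.01], [0, -0.013, 0], 0.64],
    [[-0.011, 0.75, 0.01], [0, -0.013, 0], 0.64]
  ]
}}

```text
t: 21.2
position: [479.7, 265.1, 21.7]
eef_rot: [-1.558, 0.226, -0.229]
contact_force: [0.1, 0.7, 0.6]
opening: 55.1
```

```bash
python3 - <<'E'
from h import *
plan([479.1,265,10],73.4); 
p=cap("side","s9.png")
im=cv2.imread("pics/s9.png")[210:360,190:390]
cv2.imwrite("pics/s9c.png",cv2.resize(im,None,fx=4,fy=4))
E
```

```text
pos [479.7 265.1  21.7] head 73.36 F [0.1 0.7 0.6] open 55.1 t 21.2
shift/120 [-0.005  0.097 -0.002] turn/.5 [-0.002 -0.002  0.003]
```

View pics/s9c.png

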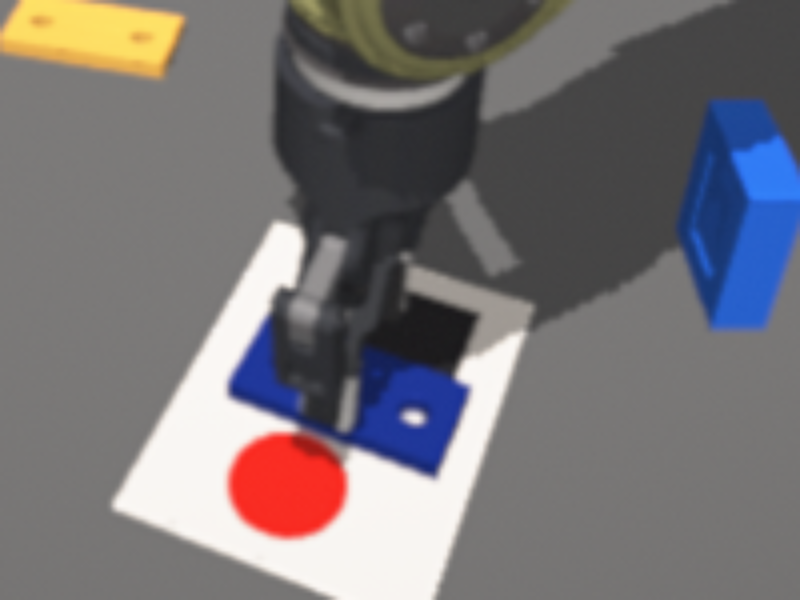

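{"name": "move_arm", "arguments": {
  "motion": [
    [[0, 0.05, 0], [0, 0, 0], 0.64],
    [[0, 0.1, 0], [0, 0, 0], 0.64],
    [[0, 0.1, 0], [0, 0, 0], 0.64]
  ]
}}

```text
t: 21.62
position: [479.3, 265.0, 8.9]
eef_rot: [-1.559, 0.227, -0.228]
contact_force: [0.1, -0.0, 0.0]
opening: 54.5
```

{"name": "move_arm", "arguments": {
  "motion": [
    [[0, 0.02, 0], [0, 0, 0], 0.64],
    [[0, 0.035, 0], [0, 0, 0], 0.64],
    [[0, 0.035, 0], [0, 0, 0], 0.64]
  ]
}}

```text
t: 22.0
position: [479.2, 265.0, 4.5]
eef_rot: [-1.559, 0.227, -0.228]
contact_force: [-0.4, -0.3, -0.1]
opening: 54.7
```

{"name": "move_arm", "arguments": {
  "motion": [
    [[0, 0.02, 0], [0, 0, 0], 0.64],
    [[0, 0.03, 0], [0, 0, 0], 0.64],
    [[0, 0.03, 0], [0, 0, 0], 0.64]
  ]
}}

```text
t: 22.38
position: [479.2, 264.9, 0.8]
eef_rot: [-1.559, 0.227, -0.228]
contact_force: [-0.7, 0.2, -0.0]
opening: 54.7
```

{"name": "move_arm", "arguments": {
  "motion": [
    [[0, 0, 0], [0, 0, 0], 0.58],
    [[0, 0, 0], [0, 0, 0], 0.52],
    [[0, 0, 0], [0, 0, 0], 0.46],
    [[0, 0, 0], [0, 0, 0], 0.4],
    [[0, 0, 0], [0, 0, 0], 0.2],
    [[0, 0, 0], [0, 0, 0], 0],
    [[0, 0, 0], [0, 0, 0], 0]
  ],
  "grip_force": 60
}}

```text
t: 23.25
position: [479.5, 265.2, 1.4]
eef_rot: [-1.558, 0.227, -0.229]
contact_force: [-1.5, 1.3, 6.4]
opening: 42.2
```

{"name": "move_arm", "arguments": {
  "motion": [
    [[0, -0.1, 0], [0, 0, 0], 0],
    [[0, -0.3, 0], [0, 0, 0], 0],
    [[0, -0.6, 0], [0, 0, 0], 0],
    [[0, -0.8, 0], [0, 0, 0], 0],
    [[0, -0.8, 0], [0, 0, 0], 0]
  ]
}}

```text
t: 23.88
position: [480.0, 265.4, 99.2]
eef_rot: [-1.556, 0.225, -0.231]
contact_force: [-0.5, -0.1, -4.1]
opening: 42.3
```

```bash
python3 - <<'E'
from h import *
plan([473.8,21,110],73.4); 
p=cap("side","s10.png")
im=cv2.imread("pics/s10.png")[160:310,190:390]
cv2.imwrite("pics/s10c.png",cv2.resize(im,None,fx=4,fy=4))
E
```

```text
pos [480.  265.4  99.2] head 73.37 F [-0.5 -0.1 -4.1] open 42.3 t 23.88
shift/120 [ 0.534 -0.094 -1.966] turn/.5 [-0.006 -0.001  0.007]
```

View pics/s10c.png

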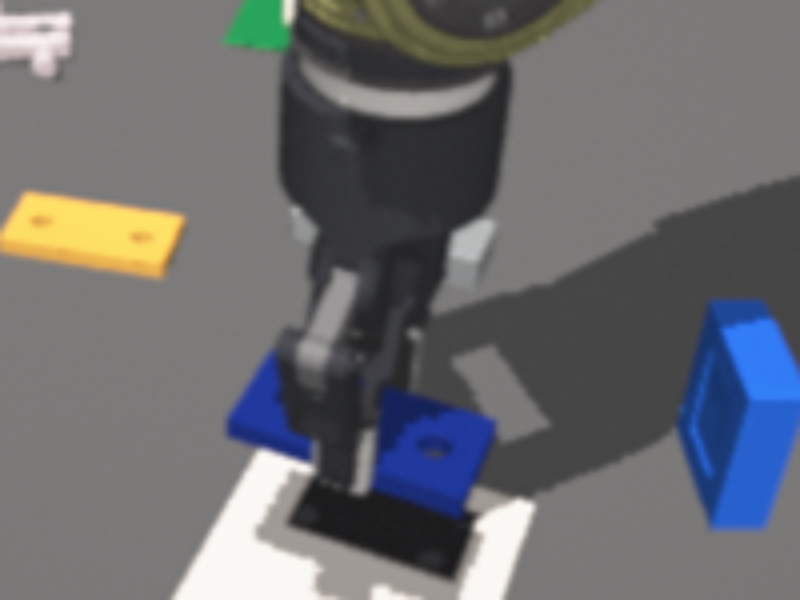

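{"name": "move_arm", "arguments": {
  "motion": [
    [[0.1, -0.05, -0.35], [0, 0, 0], 0],
    [[0.2, -0.08, -0.75], [0, 0, 0], 0],
    [[0.27, -0.08, -1], [0, 0, 0], 0],
    [[0.27, -0.08, -1], [0, 0, 0], 0]
  ]
}}

```text
t: 24.42
position: [475.4, 139.1, 105.9]
eef_rot: [-1.559, 0.23, -0.229]
contact_force: [0.7, 0.9, -3.4]
opening: 42.3
```

```bash
python3 - <<'E'
from h import *
plan([473.8,21,90],73.4); 
E
```

```text
pos [475.4 139.1 105.9] head 73.23 F [ 0.7  0.9 -3.4] open 42.3 t 24.43
shift/120 [ 0.271  0.132 -0.946] turn/.5 [ 0.    -0.006 -0.001]
```

{"name": "move_arm", "arguments": {
  "motion": [
    [[0.13, 0.03, -0.4], [0, 0, 0], 0],
    [[0.25, 0.09, -0.8], [0, -0.006, 0], 0],
    [[0.271, 0.132, -0.946], [0, -0.006, 0], 0],
    [[0.271, 0.132, -0.946], [0, -0.006, 0], 0],
    [[0.271, 0.132, -0.946], [0, -0.006, 0], 0]
  ]
}}

```text
t: 25.05
position: [473.8, 22.1, 89.9]
eef_rot: [-1.559, 0.227, -0.226]
contact_force: [0.5, 0.7, -2.9]
opening: 42.6
```

```bash
python3 - <<'E'
from h import *
import pickle
plan([473.8,21,70],73.4); 
p=cap("side","s11.png");t=cap("top","t11.png");pickle.dump((p,t),open("11.pkl","wb"))
im=cv2.imread("pics/s11.png")[130:260,210:370]
cv2.imwrite("pics/s11c.png",cv2.resize(im,None,fx=5,fy=4.6,interpolation=cv2.INTER_CUBIC))
im=cv2.imread("pics/t11.png")[150:270,180:300]
cv2.imwrite("pics/t11c.png",cv2.resize(im,None,fx=5,fy=5,interpolation=cv2.INTER_CUBIC))
E
```

```text
pos [473.8  22.1  89.9] head 73.45 F [ 0.5  0.7 -2.9] open 42.6 t 25.05
shift/120 [ 0.003  0.166 -0.009] turn/.5 [-0.     0.002 -0.002]
```

View pics/s11c.png

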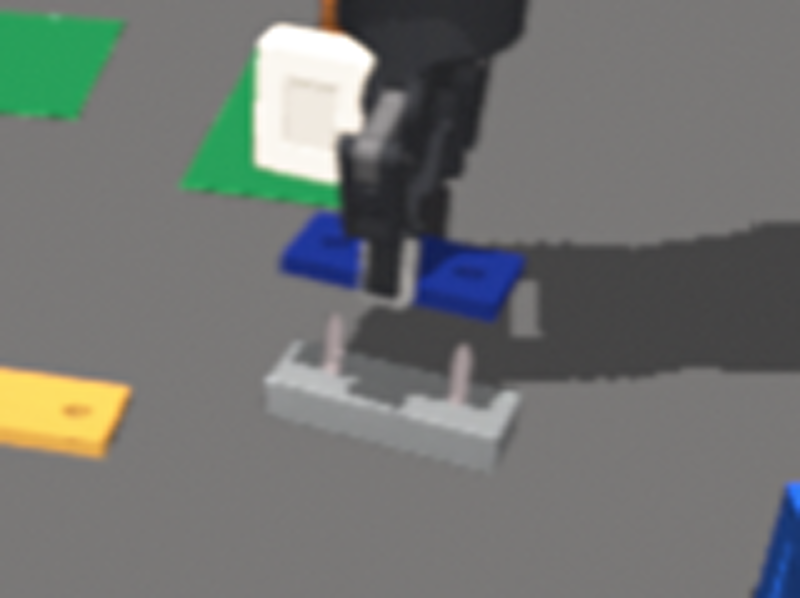

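View pics/t11c.png

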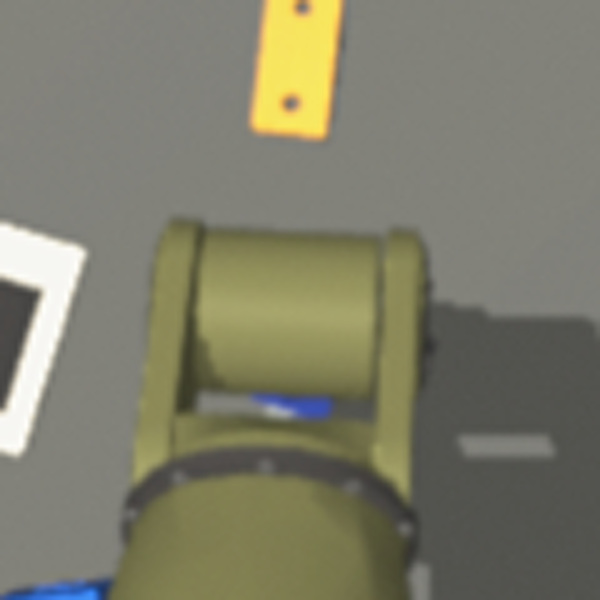

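```bash
python3 - <<'E'
from h import *
import pickle
from meas import rep
p,t=pickle.load(open("11.pkl","rb"))
c=lambda x,y:(130+(y+.5)/4.6-.5,210+(x+.5)/5-.5)
for nm,a,b,z in(("holes",(335,241),(470,272),101.5),("tips",(335,317),(461,346),57.5),("base",(335,372),(459,403),24)):
    A,B=rayz(p,c(*a),z),rayz(p,c(*b),z);print(nm,A,B,(A+B)/2,np.linalg.norm(A-B),np.degrees(np.arctan2(*(B-A)[[1,0]]))%180)
X=world(p);hsv=cv2.cvtColor(p["pixels"],cv2.COLOR_RGB2HSV);H,S,V=[hsv[...,i].astype(int) for i in range(3)]
near=(X[...,0]>400)&(X[...,0]<560)&(abs(X[...,1]-21)<80)
m=(H>100)&(H<130)&(S>100)&near&(X[...,2]>96)
P=X[m];th=np.radians(163.4);L=np.array([np.cos(th),np.sin(th)]);n=np.array([L[1],-L[0]])
print("z",np.percentile(P[:,2],[5,50,95]),"L",np.percentile(P[:,:2]@L,[0.5,99.5]),"n",np.percentile(P[:,:2]@n,[1,50,99]))
a=(P[:,:2]@L); 
for lo,hi in((-1e3,np.median(a)),(np.median(a),1e3)): print("z half",np.median(P[(a>lo)&(a<hi),2]))
m=near&(X[...,2]>20)&(X[...,2]<28);P=X[m];print("block L",np.percentile(P[:,:2]@L,[0.5,99.5]),"n",np.percentile(P[:,:2]@n,[1,99]))
m=near&(X[...,2]>36)&(X[...,2]<60)&(S<90);P=X[m]
print(len(P),"pins L",np.sort(P[:,:2]@L).round(1)[::4],"n",np.percentile(P[:,:2]@n,[1,50,99]))
q=np.array([473.8,22.1]);print("tcp L,n",q@L,q@n)
E
```

```text
holes [504.94899911  14.09028473 101.5       ] [446.49019811  31.75130826 101.5       ] [475.71959861  22.92079649 101.5       ] 61.06834832080055 163.1898766766096
tips [502.70630282  13.57028022  57.5       ] [446.2706888   29.16956739  57.5       ] [474.48849581  21.36992381  57.5       ] 58.551825676869115 164.54874508176144
base [500.97603347  13.43061293  24.        ] [444.0608391   30.11828766  24.        ] [472.51843628  21.77445029  24.        ] 59.311194886091826 163.65873335276953
z [ 97.35635777 101.4787569  103.11954126] L [-496.12539335 -401.8818001 ] n [135.6791837  164.24449633 209.4362375 ]
z half 101.43798679655868
z half 101.53849579968838
block L [-502.96760067 -394.24556351] n [137.51114639 175.83105573]
56 pins L [-482.3 -480.3 -479.7 -478.5 -477.4 -476.6 -475.8 -422.1 -420.5 -419.6
 -418.6 -417.4 -416.9 -416. ] n [154.24095514 158.45217942 160.63919892]
tcp L,n -447.73952286193025 156.53807737215584
```

```bash
python3 - <<'E'
from h import *
plan([472.9,20.6,62],73.45)
E
```

```text
pos [473.9  22.1  90.1] head 73.48 F [ 0.2  0.1 -3.8] open 42.2 t 25.15
shift/120 [-0.004  0.234 -0.014] turn/.5 [-0.     0.001 -0.001]
```

{"name": "move_arm", "arguments": {
  "motion": [
    [[-0.004, 0.1, -0.014], [0, 0, 0], 0],
    [[-0.004, 0.18, -0.014], [0, 0, 0], 0],
    [[-0.004, 0.234, -0.014], [0, 0, 0], 0],
    [[-0.004, 0.234, -0.014], [0, 0, 0], 0]
  ]
}}

```text
t: 25.65
position: [472.6, 20.6, 61.4]
eef_rot: [-1.559, 0.228, -0.225]
contact_force: [-0.3, 0.2, -2.9]
opening: 42.1
```

```bash
python3 - <<'E'
from h import *
import pickle
plan([472.9,20.6,52],73.45)
p=cap("side","s12.png");pickle.dump(p,open("12.pkl","wb"))
im=cv2.imread("pics/s12.png")[150:250,230:350]
cv2.imwrite("pics/s12c.png",cv2.resize(im,None,fx=6,fy=6,interpolation=cv2.INTER_CUBIC))
E
```

```text
pos [472.6  20.6  61.4] head 73.48 F [-0.3  0.2 -2.9] open 42.1 t 25.65
shift/120 [0.002 0.078 0.   ] turn/.5 [ 0.001  0.001 -0.003]
```

View pics/s12c.png

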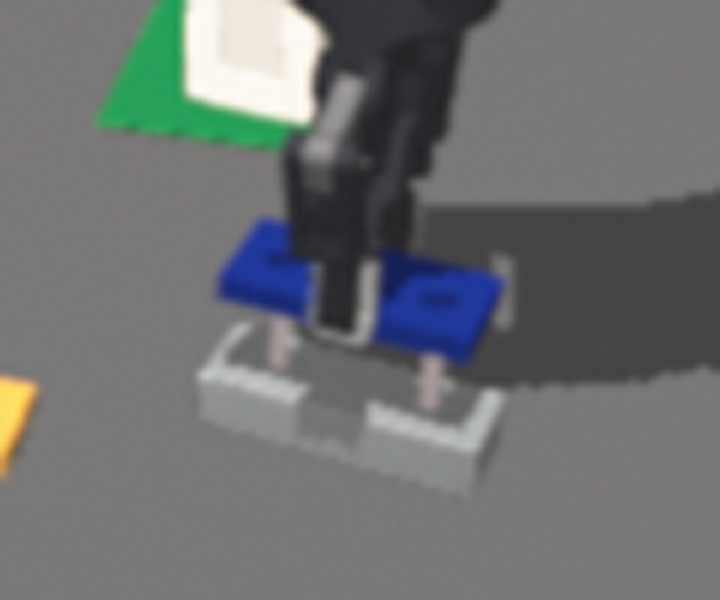

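{"name": "move_arm", "arguments": {
  "motion": [
    [[0, 0.04, 0], [0, 0, 0], 0],
    [[0, 0.08, 0], [0, 0, 0], 0],
    [[0, 0.1, 0], [0, 0, 0], 0],
    [[0, 0.1, 0], [0, 0, 0], 0]
  ]
}}

```text
t: 26.2
position: [472.8, 20.6, 49.7]
eef_rot: [-1.559, 0.227, -0.225]
contact_force: [0.4, 0.3, -3.0]
opening: 42.5
```

```bash
python3 - <<'E'
from h import *
import pickle
plan([472.9,20.6,52],73.45)
p=cap("side","s13.png");pickle.dump(p,open("12.pkl","wb"))
im=cv2.imread("pics/s13.png")[150:250,230:350]
cv2.imwrite("pics/s13c.png",cv2.resize(im,None,fx=6,fy=6,interpolation=cv2.INTER_CUBIC))
E
```

```text
pos [472.8  20.6  49.7] head 73.48 F [ 0.4  0.3 -3. ] open 42.5 t 26.2
shift/120 [ 0.001 -0.02   0.   ] turn/.5 [ 0.     0.001 -0.002]
```

View pics/s13c.png

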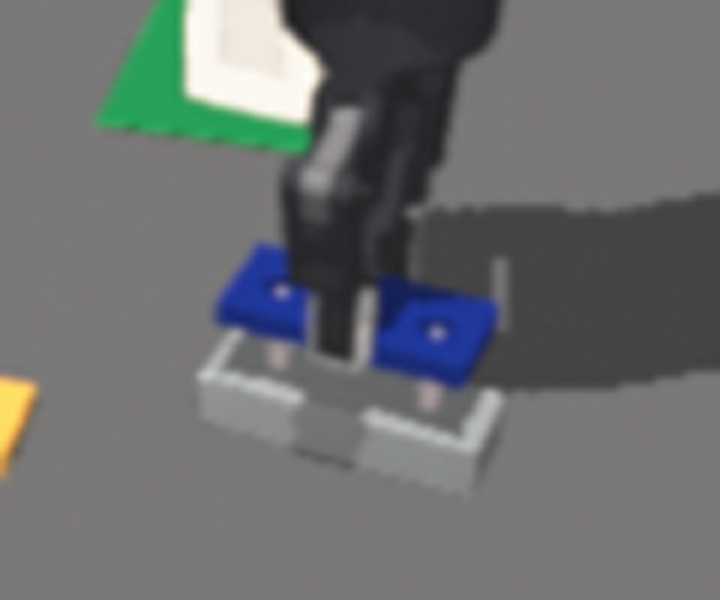

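{"name": "move_arm", "arguments": {
  "motion": [
    [[0, 0.05, 0], [0, 0, 0], 0],
    [[0, 0.1, 0], [0, 0, 0], 0],
    [[0, 0.15, 0], [0, 0, 0], 0],
    [[0, 0.2, 0], [0, 0, 0], 0],
    [[0, 0.205, 0], [0, 0, 0], 0]
  ]
}}

```text
t: 26.88
position: [472.6, 20.6, 24.7]
eef_rot: [-1.559, 0.228, -0.225]
contact_force: [0.2, -0.7, -2.6]
opening: 41.9
```

{"name": "move_arm", "arguments": {
  "motion": [
    [[0, 0.01, 0], [0, 0, 0], 0],
    [[0, 0.015, 0], [0, 0, 0], 0],
    [[0, 0.015, 0], [0, 0, 0], 0]
  ]
}}

```text
t: 27.25
position: [472.6, 20.6, 22.9]
eef_rot: [-1.559, 0.228, -0.225]
contact_force: [-0.2, -0.5, -2.9]
opening: 42.2
```

{"name": "move_arm", "arguments": {
  "motion": [
    [[0, 0.01, 0], [0, 0, 0], 0],
    [[0, 0.015, 0], [0, 0, 0], 0],
    [[0, 0.015, 0], [0, 0, 0], 0]
  ]
}}

```text
t: 27.62
position: [472.8, 20.6, 22.4]
eef_rot: [-1.559, 0.227, -0.225]
contact_force: [-9.3, 0.6, 19.3]
opening: 42.1
```

{"name": "move_arm", "arguments": {
  "motion": [
    [[0, 0, 0], [0, 0, 0], 0.55],
    [[0, 0, 0], [0, 0, 0], 0.65],
    [[0, 0, 0], [0, 0, 0], 0.75],
    [[0, 0, 0], [0, 0, 0], 0.8],
    [[0, 0, 0], [0, 0, 0], 0.8]
  ]
}}

```text
t: 28.25
position: [472.8, 20.6, 22.4]
eef_rot: [-1.559, 0.227, -0.225]
contact_force: [0.1, -0.0, -0.2]
opening: 68.3
```

{"name": "move_arm", "arguments": {
  "motion": [
    [[0, -0.2, 0], [0, 0, 0], 1],
    [[0, -0.6, 0], [0, 0, 0], 1],
    [[0, -0.9, 0], [0, 0, 0], 1],
    [[0, -0.9, 0], [0, 0, 0], 1]
  ]
}}

```text
t: 28.75
position: [474.1, 20.6, 132.7]
eef_rot: [-1.558, 0.223, -0.229]
contact_force: [0.5, -0.9, -0.9]
opening: 85.6
```

```bash
python3 - <<'E'
from h import *
plan([642.8,40,100],84.7)
p=cap("side","s14.png")
im=cv2.imread("pics/s14.png")[150:250,230:350]
cv2.imwrite("pics/s14c.png",cv2.resize(im,None,fx=6,fy=6,interpolation=cv2.INTER_CUBIC))
X=world(p);hsv=cv2.cvtColor(p["pixels"],cv2.COLOR_RGB2HSV);H,S,V=[hsv[...,i].astype(int) for i in range(3)]
m=(H>100)&(H<130)&(S>100)&(abs(X[...,0]-474)<70)&(abs(X[...,1]-21)<80);P=X[m];print(m.sum(),np.percentile(P[:,2],[10,50,90]))
E
```

```text
pos [474.1  20.6 132.7] head 73.49 F [ 0.5 -0.9 -0.9] open 85.6 t 28.75
shift/120 [1.301 0.278 0.555] turn/.5 [-0.001 -0.391  0.007]
567 [28.5945142  34.12329925 35.25508855]
```

View pics/s14c.png

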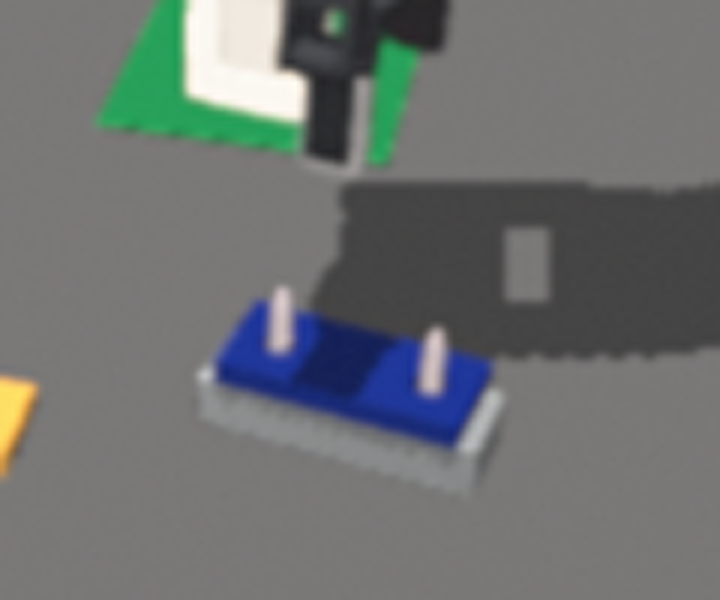

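{"name": "move_arm", "arguments": {
  "motion": [
    [[0.35, 0, 0.14], [0, -0.2, 0], 1],
    [[0.7, 0, 0.28], [0, -0.39, 0], 1],
    [[0.7, 0, 0.28], [0, -0.39, 0], 1]
  ]
}}

```text
t: 29.18
position: [564.3, 29.1, 128.8]
eef_rot: [-1.57, 0.074, -0.071]
contact_force: [-1.0, -0.3, -0.5]
opening: 85.5
```

```bash
python3 - <<'E'
from h import *
plan([643,40,100],84.7)
E
```

```text
pos [564.3  29.1 128.8] head 84.72 F [-1.  -0.3 -0.5] open 85.5 t 29.18
shift/120 [0.645 0.238 0.151] turn/.5 [ 0.     0.001 -0.004]
```

{"name": "move_arm", "arguments": {
  "motion": [
    [[0.33, 0.1, 0.07], [0, 0, 0], 0.9],
    [[0.645, 0.4, 0.151], [0, 0, 0], 0.75],
    [[0.645, 0.7, 0.151], [0, 0, 0], 0.64],
    [[0.645, 0.88, 0.151], [0, 0, 0], 0.64],
    [[0.645, 0.88, 0.151], [0, 0, 0], 0.64]
  ]
}}

```text
t: 29.8
position: [641.5, 39.9, 21.5]
eef_rot: [-1.57, 0.077, -0.069]
contact_force: [-0.4, 0.1, -0.5]
opening: 54.7
```

```bash
python3 - <<'E'
from h import *
plan([643,40,0],84.7)
p=cap("side","s15.png")
im=cv2.imread("pics/s15.png")[140:260,140:280]
cv2.imwrite("pics/s15c.png",cv2.resize(im,None,fx=5,fy=5,interpolation=cv2.INTER_CUBIC))
E
```

```text
pos [641.5  39.9  21.5] head 84.7 F [-0.4  0.1 -0.5] open 54.7 t 29.8
shift/120 [0.013 0.179 0.002] turn/.5 [ 0.001 -0.    -0.01 ]
```

View pics/s15c.png

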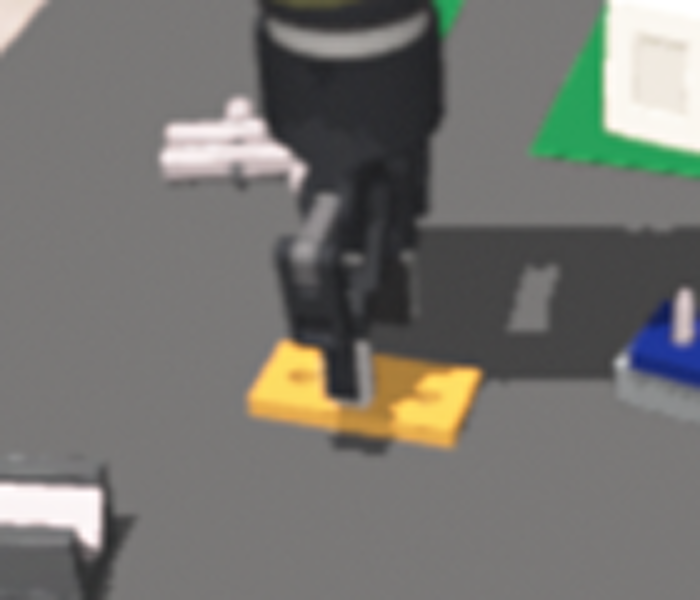

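{"name": "move_arm", "arguments": {
  "motion": [
    [[0.013, 0.08, 0.002], [0, 0, -0.01], 0.64],
    [[0.013, 0.14, 0.002], [0, 0, -0.01], 0.64],
    [[0.013, 0.16, 0.002], [0, 0, -0.01], 0.64],
    [[0.013, 0.16, 0.002], [0, 0, -0.01], 0.64]
  ]
}}

```text
t: 30.35
position: [644.0, 40.0, 4.0]
eef_rot: [-1.57, 0.071, -0.075]
contact_force: [0.7, 1.0, 0.9]
opening: 54.8
```

{"name": "move_arm", "arguments": {
  "motion": [
    [[0, 0.015, 0], [0, 0, 0], 0.62],
    [[0, 0.028, 0], [0, 0, 0], 0.62],
    [[0, 0.028, 0], [0, 0, 0], 0.6]
  ]
}}

```text
t: 30.72
position: [644.0, 40.0, 0.6]
eef_rot: [-1.57, 0.071, -0.075]
contact_force: [-1.0, -0.6, 0.4]
opening: 51.3
```

{"name": "move_arm", "arguments": {
  "motion": [
    [[0, 0.008, 0], [0, 0, 0], 0.58],
    [[0, 0.016, 0], [0, 0, 0], 0.58],
    [[0, 0.016, 0], [0, 0, 0], 0.58]
  ]
}}

```text
t: 31.1
position: [643.9, 40.0, -1.4]
eef_rot: [-1.57, 0.071, -0.074]
contact_force: [0.0, -0.3, -0.5]
opening: 49.2
```

{"name": "move_arm", "arguments": {
  "motion": [
    [[0, 0, 0], [0, 0, 0], 0.54],
    [[0, 0, 0], [0, 0, 0], 0.5],
    [[0, 0, 0], [0, 0, 0], 0.46],
    [[0, 0, 0], [0, 0, 0], 0.3],
    [[0, 0, 0], [0, 0, 0], 0],
    [[0, 0, 0], [0, 0, 0], 0]
  ]
}}

```text
t: 31.85
position: [644.2, 39.9, -1.0]
eef_rot: [-1.57, 0.07, -0.075]
contact_force: [-2.3, -0.8, 4.6]
opening: 42.0
```

{"name": "move_arm", "arguments": {
  "motion": [
    [[0, -0.1, 0], [0, 0, 0], 0],
    [[0, -0.4, 0], [0, 0, 0], 0],
    [[0, -0.75, 0], [0, 0, 0], 0],
    [[0, -0.95, 0], [0, 0, 0], 0],
    [[0, -0.95, 0], [0, 0, 0], 0]
  ]
}}

```text
t: 32.48
position: [644.5, 40.1, 115.1]
eef_rot: [-1.57, 0.068, -0.078]
contact_force: [0.2, 0.6, -2.6]
opening: 41.8
```

```bash
python3 - <<'E'
from h import *
plan([472.7,20.6,105],73.5)
E
```

```text
pos [644.5  40.1 115.1] head 84.71 F [ 0.2  0.6 -2.6] open 41.8 t 32.48
shift/120 [-1.411  0.075 -0.294] turn/.5 [-0.002  0.391  0.013]
```

{"name": "move_arm", "arguments": {
  "motion": [
    [[-0.35, 0, -0.07], [0, 0.15, 0], 0],
    [[-0.75, 0, -0.15], [0, 0.3, 0.01], 0],
    [[-0.9, 0, -0.19], [0, 0.391, 0.013], 0],
    [[-0.9, 0, -0.19], [0, 0.391, 0.013], 0]
  ]
}}

```text
t: 32.98
position: [533.8, 27.3, 113.5]
eef_rot: [-1.558, 0.228, -0.225]
contact_force: [-1.2, 0.5, -2.5]
opening: 42.0
```

```bash
python3 - <<'E'
from h import *
plan([472.7,20.6,100],73.5)
E
```

```text
pos [533.8  27.3 113.5] head 73.5 F [-1.2  0.5 -2.5] open 42.0 t 32.98
shift/120 [-0.472  0.113 -0.198] turn/.5 [-0.001 -0.    -0.004]
```

{"name": "move_arm", "arguments": {
  "motion": [
    [[-0.25, 0.03, -0.1], [0, 0, 0], 0],
    [[-0.47, 0.113, -0.198], [0, 0, 0], 0],
    [[-0.472, 0.113, -0.198], [0, 0, 0], 0],
    [[-0.472, 0.113, -0.198], [0, 0, 0], 0]
  ]
}}

```text
t: 33.48
position: [473.6, 20.6, 100.0]
eef_rot: [-1.558, 0.227, -0.224]
contact_force: [0.1, 0.3, -2.9]
opening: 42.1
```

```bash
python3 - <<'E'
from h import *
import pickle
plan([472.7,20.6,62],73.5)
p=cap("side","s16.png");pickle.dump(p,open("16.pkl","wb"));z=env.sense()["position"];print(z)
im=cv2.imread("pics/s16.png")[130:250,220:360]
cv2.imwrite("pics/s16c.png",cv2.resize(im,None,fx=5,fy=5,interpolation=cv2.INTER_CUBIC))
X=world(p);hsv=cv2.cvtColor(p["pixels"],cv2.COLOR_RGB2HSV);H,S,V=[hsv[...,i].astype(int) for i in range(3)]
near=(X[...,0]>400)&(X[...,0]<560)&(abs(X[...,1]-21)<80)
th=np.radians(163.5);L=np.array([np.cos(th),np.sin(th)]);n=np.array([L[1],-L[0]])
for nm,m in(("brass",(H>12)&(H<35)&(S>100)&near&(X[...,2]>z[2]+6)),("blue",(H>100)&(H<130)&(S>100)&near&(X[...,2]>30)&(X[...,2]<40))):
    P=X[m];print(nm,"z",np.percentile(P[:,2],[5,50,95]),"L",np.percentile(P[:,:2]@L,[0.5,99.5]),"n",np.percentile(P[:,:2]@n,[1,50,99]))
P=X[near&(X[...,2]>42)&(X[...,2]<60)&(S<90)];l=P[:,:2]@L;print("pins",len(P),np.mean(l[l<-449]),np.mean(l[l>-449]),np.median(P[:,:2]@n));print("tcp",z[:2]@L,z[:2]@n)
E
```

```text
pos [473.6  20.6 100. ] head 73.52 F [ 0.1  0.3 -2.9] open 42.1 t 33.48
shift/120 [-0.006  0.317 -0.002] turn/.5 [-0.001  0.001 -0.003]
[473.62693464  20.65959579 100.04364605]
brass z [107.23500361 111.27743009 112.99676324] L [-497.84746561 -402.36465336] n [133.93186771 162.56280931 208.52676578]
blue z [31.38180874 34.25505248 35.673116  ] L [-495.73280543 -401.93377081] n [133.42585634 161.94231572 178.05597424]
pins 42 -478.68741235929576 -418.9937849440778 157.41970529428522
tcp -448.25520967866794 154.32614526557265
```

View pics/s16c.png

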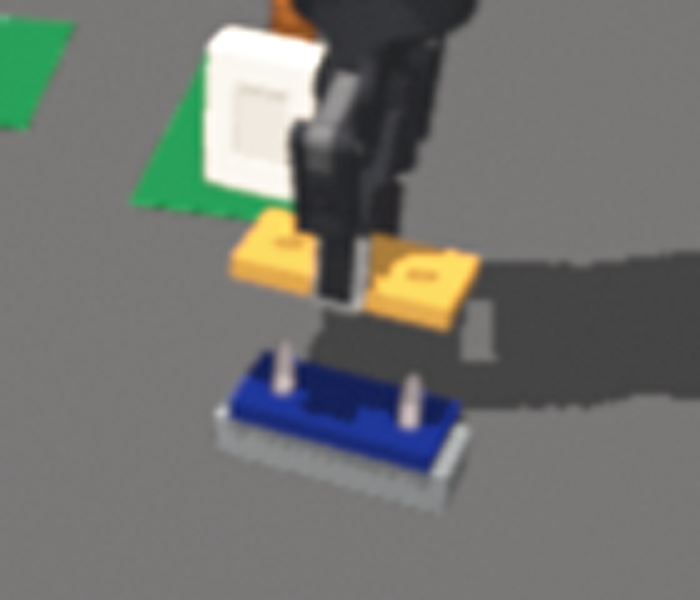

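{"name": "move_arm", "arguments": {
  "motion": [
    [[-0.01, 0.1, -0.001], [0, 0, 0], 0],
    [[-0.01, 0.22, -0.001], [0, 0, 0], 0],
    [[-0.01, 0.317, -0.001], [0, 0, 0], 0],
    [[-0.01, 0.317, -0.001], [0, 0, 0], 0]
  ]
}}

```text
t: 34.02
position: [471.9, 20.9, 60.8]
eef_rot: [-1.558, 0.229, -0.223]
contact_force: [-0.0, 0.5, -2.8]
opening: 42.2
```

```bash
python3 - <<'E'
from h import *
plan([472.5,20.7,50],73.5)
E
```

```text
pos [471.9  20.9  60.8] head 73.52 F [-0.   0.5 -2.8] open 42.2 t 34.02
shift/120 [ 0.006  0.09  -0.   ] turn/.5 [ 0.     0.001 -0.007]
```

{"name": "move_arm", "arguments": {
  "motion": [
    [[0.006, 0.04, 0], [0, 0, -0.005], 0],
    [[0.006, 0.08, 0], [0, 0, -0.007], 0],
    [[0.006, 0.095, 0], [0, 0, -0.007], 0],
    [[0.006, 0.095, 0], [0, 0, -0.007], 0]
  ]
}}

```text
t: 34.52
position: [472.5, 20.7, 49.4]
eef_rot: [-1.559, 0.226, -0.226]
contact_force: [0.3, 0.3, -2.4]
opening: 42.2
```

```bash
python3 - <<'E'
from h import *
plan([472.5,20.7,33],73.5)
p=cap("side","s17.png")
im=cv2.imread("pics/s17.png")[150:250,230:350]
cv2.imwrite("pics/s17c.png",cv2.resize(im,None,fx=6,fy=6,interpolation=cv2.INTER_CUBIC))
E
```

```text
pos [472.5  20.7  49.4] head 73.52 F [ 0.3  0.3 -2.4] open 42.2 t 34.52
shift/120 [ 0.     0.137 -0.   ] turn/.5 [ 0.     0.001 -0.   ]
```

View pics/s17c.png

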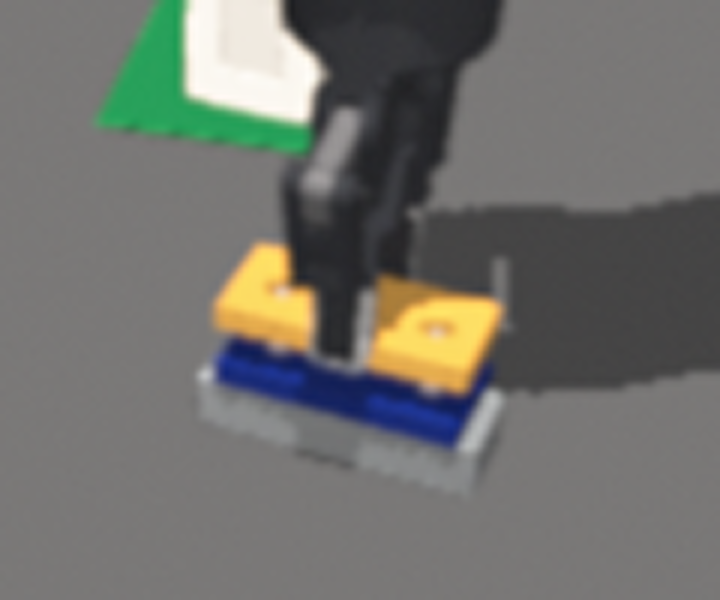

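{"name": "move_arm", "arguments": {
  "motion": [
    [[0, 0.05, 0], [0, 0, 0], 0],
    [[0, 0.1, 0], [0, 0, 0], 0],
    [[0, 0.125, 0], [0, 0, 0], 0],
    [[0, 0.128, 0], [0, 0, 0], 0]
  ]
}}

```text
t: 35.08
position: [472.4, 20.7, 33.8]
eef_rot: [-1.559, 0.226, -0.225]
contact_force: [0.3, 0.3, -2.4]
opening: 42.6
```

{"name": "move_arm", "arguments": {
  "motion": [
    [[0, 0.006, 0], [0, 0, 0], 0],
    [[0, 0.01, 0], [0, 0, 0], 0],
    [[0, 0.01, 0], [0, 0, 0], 0]
  ]
}}

```text
t: 35.45
position: [472.5, 20.7, 33.0]
eef_rot: [-1.559, 0.226, -0.226]
contact_force: [-2.5, -0.0, 3.7]
opening: 41.8
```

Contact. Release and rise.

{"name": "move_arm", "arguments": {
  "motion": [
    [[0, 0, 0], [0, 0, 0], 0.55],
    [[0, 0, 0], [0, 0, 0], 0.65],
    [[0, 0, 0], [0, 0, 0], 0.75],
    [[0, 0, 0], [0, 0, 0], 0.8],
    [[0, 0, 0], [0, 0, 0], 0.8]
  ]
}}

```text
t: 36.08
position: [472.5, 20.8, 33.0]
eef_rot: [-1.559, 0.226, -0.226]
contact_force: [0.2, -0.2, 0.4]
opening: 68.6
```

{"name": "move_arm", "arguments": {
  "motion": [
    [[0, -0.2, 0], [0, 0, 0], 1],
    [[0, -0.6, 0], [0, 0, 0], 1],
    [[0, -1, 0], [0, 0, 0], 1],
    [[0, -1, 0], [0, 0, 0], 1]
  ]
}}

```text
t: 36.58
position: [474.0, 20.7, 156.2]
eef_rot: [-1.558, 0.221, -0.23]
contact_force: [0.7, 0.3, -1.1]
opening: 85.6
```

```bash
python3 - <<'E'
from h import *
plan([529.3,-226.6,150],-16.5)
p=cap("side","s18.png")
im=cv2.imread("pics/s18.png")[100:250,200:350]
cv2.imwrite("pics/s18c.png",cv2.resize(im,None,fx=4,fy=4,interpolation=cv2.INTER_CUBIC))
X=world(p);hsv=cv2.cvtColor(p["pixels"],cv2.COLOR_RGB2HSV);H,S,V=[hsv[...,i].astype(int) for i in range(3)]
near=(X[...,0]>400)&(X[...,0]<560)&(abs(X[...,1]-21)<80)
P=X[(H>12)&(H<35)&(S>100)&near];print(np.percentile(P[:,2],[10,50,90]))
E
```

```text
pos [474.   20.7 156.2] head 73.53 F [ 0.7  0.3 -1.1] open 85.6 t 36.58
shift/120 [ 1.026  0.055 -1.846] turn/.5 [-0.012  3.142  0.007]
[37.13979334 43.95760961 45.20934211]
```

View pics/s18c.png

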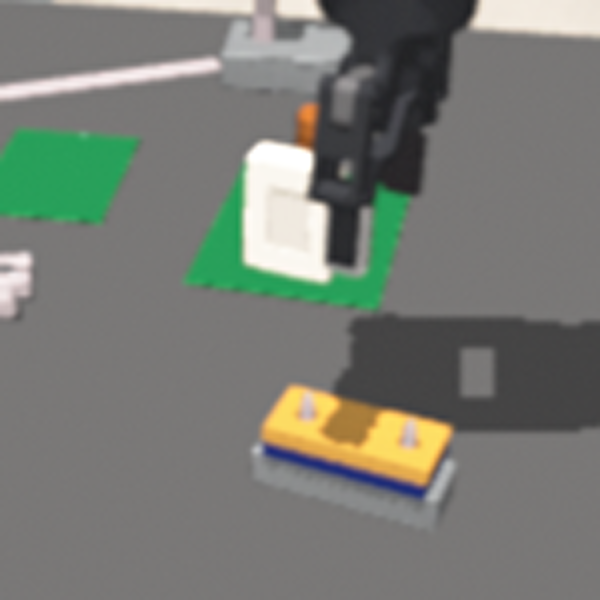

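{"name": "move_arm", "arguments": {
  "motion": [
    [[0.1, 0, -0.15], [0, 0.3, 0], 1],
    [[0.2, 0, -0.35], [0, 0.6, 0], 1],
    [[0.26, 0, -0.46], [0, 0.785, 0], 1],
    [[0.26, 0, -0.46], [0, 0.785, 0], 1]
  ]
}}

```text
t: 37.12
position: [486.9, -41.5, 152.9]
eef_rot: [-1.504, 0.532, -0.533]
contact_force: [-0.1, -0.2, 0.3]
opening: 85.0
```

{"name": "move_arm", "arguments": {
  "motion": [
    [[0.15, 0, -0.12], [0, 0.3, 0], 1],
    [[0.3, 0, -0.25], [0, 0.6, 0], 1],
    [[0.415, 0, -0.33], [0, 0.785, 0], 1],
    [[0.415, 0, -0.33], [0, 0.785, 0], 1]
  ]
}}

```text
t: 37.62
position: [500.4, -103.6, 152.1]
eef_rot: [-1.405, 0.835, -0.833]
contact_force: [0.2, 0.5, -0.9]
opening: 85.5
```

{"name": "move_arm", "arguments": {
  "motion": [
    [[0.17, 0, -0.05], [0, 0.3, 0], 1],
    [[0.34, 0, -0.1], [0, 0.6, 0], 1],
    [[0.51, 0, -0.144], [0, 0.785, 0], 1],
    [[0.51, 0, -0.144], [0, 0.785, 0], 1]
  ]
}}

```text
t: 38.12
position: [514.5, -165.2, 151.5]
eef_rot: [-1.259, 1.13, -1.127]
contact_force: [-0.0, 0.4, 0.4]
opening: 85.4
```

```bash
python3 - <<'E'
from h import *
plan([529.3,-226.6,150],-16.55)
E
```

```text
pos [ 514.5 -165.2  151.5] head 6.28 F [-0.   0.4  0.4] open 85.4 t 38.12
shift/120 [0.522 0.012 0.067] turn/.5 [ 0.003  0.797 -0.002]
```

{"name": "move_arm", "arguments": {
  "motion": [
    [[0.2, 0, 0.03], [0, 0.3, 0], 1],
    [[0.4, 0, 0.06], [0, 0.6, 0], 1],
    [[0.522, 0.01, 0.067], [0.003, 0.797, -0.002], 1],
    [[0.522, 0.01, 0.067], [0.003, 0.797, -0.002], 1],
    [[0.522, 0.01, 0.067], [0.003, 0.797, -0.002], 1]
  ]
}}

```text
t: 38.75
position: [529.2, -225.3, 150.1]
eef_rot: [-1.061, 1.416, -1.415]
contact_force: [0.2, 0.8, -0.8]
opening: 85.3
```

```bash
python3 - <<'E'
from h import *
plan([529.3,-226.6,37.3],-16.55)
p=cap("side","s19.png")
im=cv2.imread("pics/s19.png")[60:210,200:350]
cv2.imwrite("pics/s19c.png",cv2.resize(im,None,fx=4,fy=4,interpolation=cv2.INTER_CUBIC))
E
```

```text
pos [ 529.2 -225.3  150.1] head -16.28 F [ 0.2  0.8 -0.8] open 85.3 t 38.75
shift/120 [0.01  0.94  0.004] turn/.5 [ 0.001  0.009 -0.   ]
```

View pics/s19c.png

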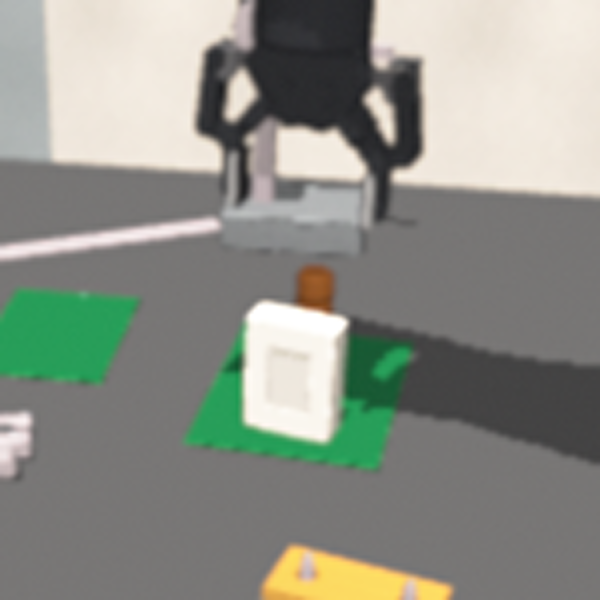

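{"name": "move_arm", "arguments": {
  "motion": [
    [[0.01, 0.3, 0], [0, 0.009, 0], 1],
    [[0.01, 0.6, 0.004], [0, 0.009, 0], 1],
    [[0.01, 0.85, 0.004], [0, 0.009, 0], 1],
    [[0.01, 0.94, 0.004], [0, 0.009, 0], 1],
    [[0.01, 0.94, 0.004], [0, 0.009, 0], 1]
  ]
}}

```text
t: 39.42
position: [529.5, -226.4, 37.6]
eef_rot: [-1.059, 1.419, -1.418]
contact_force: [0.8, 0.1, 1.1]
opening: 85.8
```

{"name": "move_arm", "arguments": {
  "motion": [
    [[0, 0, 0], [0, 0, 0], 0.9],
    [[0, 0, 0], [0, 0, 0], 0.8],
    [[0, 0, 0], [0, 0, 0], 0.75],
    [[0, 0, 0], [0, 0, 0], 0.7],
    [[0, 0, 0], [0, 0, 0], 0.4],
    [[0, 0, 0], [0, 0, 0], 0],
    [[0, 0, 0], [0, 0, 0], 0]
  ],
  "grip_force": 60
}}

```text
t: 40.3
position: [529.6, -226.5, 38.4]
eef_rot: [-1.059, 1.418, -1.418]
contact_force: [-2.4, 1.5, 6.7]
opening: 63.6
```

{"name": "move_arm", "arguments": {
  "motion": [
    [[0, -0.2, 0], [0, 0, 0], 0],
    [[0, -0.5, 0], [0, 0, 0], 0],
    [[0, -0.85, 0], [0, 0, 0], 0],
    [[0, -1, 0], [0, 0, 0], 0],
    [[0, -1, 0], [0, 0, 0], 0]
  ]
}}

```text
t: 40.92
position: [529.7, -226.5, 158.4]
eef_rot: [-1.058, 1.417, -1.419]
contact_force: [0.4, 0.4, -5.9]
opening: 63.3
```

```bash
python3 - <<'E'
from h import *
plan([468.2,219.2,150],-16.6)
E
```

```text
pos [ 529.7 -226.5  158.4] head -16.5 F [ 0.4  0.4 -5.9] open 63.3 t 40.92
shift/120 [-3.415  0.068 -1.546] turn/.5 [-0.002  0.003  0.   ]
```

{"name": "move_arm", "arguments": {
  "motion": [
    [[-0.35, 0, -0.16], [0, 0, 0], 0],
    [[-0.75, 0, -0.34], [0, 0, 0], 0],
    [[-0.85, 0, -0.385], [0, 0, 0], 0]
  ]
}}

```text
t: 41.3
position: [513.2, -113.0, 156.2]
eef_rot: [-1.062, 1.419, -1.415]
contact_force: [-0.0, 0.0, -6.5]
opening: 63.5
```

{"name": "move_arm", "arguments": {
  "motion": [
    [[-0.4, 0, -0.18], [0, 0, 0], 0],
    [[-0.8, 0, -0.36], [0, 0, 0], 0],
    [[-0.85, 0, -0.385], [0, 0, 0], 0]
  ]
}}

```text
t: 41.68
position: [496.7, 0.1, 154.9]
eef_rot: [-1.065, 1.419, -1.412]
contact_force: [0.2, -0.2, -4.8]
opening: 63.5
```

{"name": "move_arm", "arguments": {
  "motion": [
    [[-0.4, 0, -0.18], [0, 0, 0], 0],
    [[-0.8, 0, -0.36], [0, 0, 0], 0],
    [[-0.85, 0, -0.385], [0, 0, 0], 0]
  ]
}}

```text
t: 42.05
position: [480.2, 112.6, 153.9]
eef_rot: [-1.068, 1.418, -1.41]
contact_force: [0.5, -1.5, -5.6]
opening: 63.6
```

```bash
python3 - <<'E'
from h import *
plan([468.2,219.2,60],-16.6)
E
```

```text
pos [480.2 112.6 153.9] head -16.08 F [ 0.5 -1.5 -5.6] open 63.6 t 42.05
shift/120 [-0.826  0.784 -0.337] turn/.5 [0.013 0.018 0.001]
```

{"name": "move_arm", "arguments": {
  "motion": [
    [[-0.4, 0.05, -0.17], [0, 0, 0], 0],
    [[-0.82, 0.2, -0.337], [0.01, 0.018, 0], 0],
    [[-0.826, 0.45, -0.337], [0.013, 0.018, 0.001], 0],
    [[-0.826, 0.7, -0.337], [0.013, 0.018, 0.001], 0],
    [[-0.826, 0.784, -0.337], [0.013, 0.018, 0.001], 0],
    [[-0.826, 0.784, -0.337], [0.013, 0.018, 0.001], 0]
  ]
}}

```text
t: 42.8
position: [468.4, 218.5, 59.6]
eef_rot: [-1.059, 1.42, -1.42]
contact_force: [0.0, -0.7, -5.5]
opening: 63.2
```

```bash
python3 - <<'E'
from h import *
plan([468.2,219.2,38.5],-16.6)
E
```

```text
pos [468.4 218.5  59.6] head -16.64 F [ 0.  -0.7 -5.5] open 63.2 t 42.8
shift/120 [-0.005  0.176 -0.003] turn/.5 [ 0.002 -0.001  0.002]
```

{"name": "move_arm", "arguments": {
  "motion": [
    [[-0.005, 0.08, -0.003], [0, 0, 0], 0],
    [[-0.008, 0.14, -0.003], [0.002, 0, 0.002], 0],
    [[-0.008, 0.17, -0.003], [0.002, 0, 0.002], 0],
    [[-0.008, 0.175, -0.003], [0.002, 0, 0.002], 0],
    [[-0.008, 0.175, -0.003], [0.002, 0, 0.002], 0]
  ]
}}

```text
t: 43.42
position: [468.4, 219.6, 38.8]
eef_rot: [-1.057, 1.42, -1.42]
contact_force: [-0.2, -0.0, -5.3]
opening: 63.4
```

```bash
python3 - <<'E'
from h import *
plan([468.2,219.2,37.2],-16.6)
p=cap("side","s20.png")
im=cv2.imread("pics/s20.png")[190:360,190:390]
cv2.imwrite("pics/s20c.png",cv2.resize(im,None,fx=4,fy=3.5,interpolation=cv2.INTER_CUBIC))
E
```

```text
pos [468.4 219.6  38.8] head -16.64 F [-0.2 -0.  -5.3] open 63.4 t 43.42
shift/120 [ 0.003  0.013 -0.   ] turn/.5 [-0.    -0.001 -0.   ]
```

View pics/s20c.png

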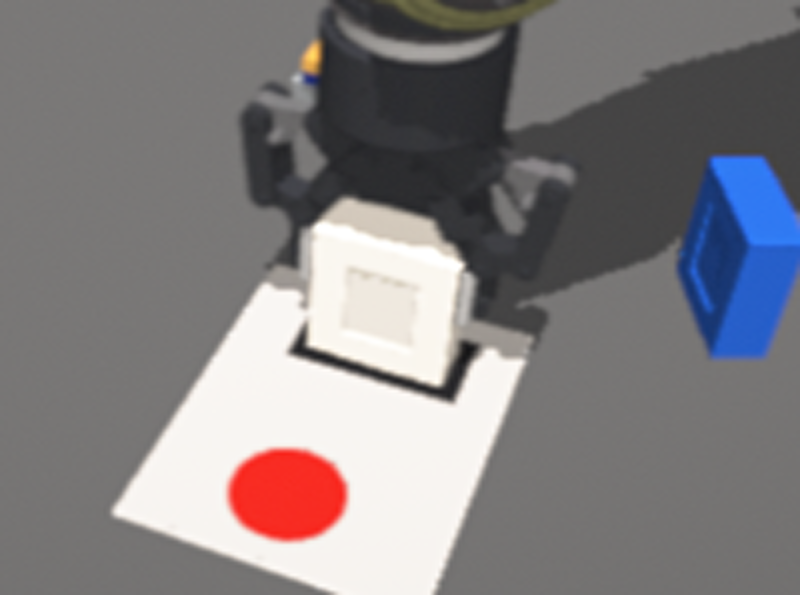

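{"name": "move_arm", "arguments": {
  "motion": [
    [[0, 0.006, 0], [0, 0, 0], 0],
    [[0, 0.01, 0], [0, 0, 0], 0],
    [[0, 0.01, 0], [0, 0, 0], 0]
  ]
}}

```text
t: 43.85
position: [468.5, 219.7, 38.4]
eef_rot: [-1.057, 1.42, -1.42]
contact_force: [-3.7, -1.9, 6.5]
opening: 63.0
```

Contact. Release and rise, then go for the post.

{"name": "move_arm", "arguments": {
  "motion": [
    [[0, 0, 0], [0, 0, 0], 0.8],
    [[0, 0, 0], [0, 0, 0], 0.9],
    [[0, 0, 0], [0, 0, 0], 1],
    [[0, 0, 0], [0, 0, 0], 1],
    [[0, 0, 0], [0, 0, 0], 1]
  ]
}}

```text
t: 44.48
position: [468.5, 219.6, 38.3]
eef_rot: [-1.057, 1.42, -1.42]
contact_force: [-0.0, 0.0, 0.2]
opening: 85.1
```

{"name": "move_arm", "arguments": {
  "motion": [
    [[0, -0.2, 0], [0, 0, 0], 1],
    [[0, -0.6, 0], [0, 0, 0], 1],
    [[0, -1, 0], [0, 0, 0], 1],
    [[0, -1, 0], [0, 0, 0], 1]
  ]
}}

```text
t: 44.98
position: [469.8, 220.2, 161.9]
eef_rot: [-1.05, 1.417, -1.42]
contact_force: [-0.9, -1.0, -1.0]
opening: 85.3
```

{"name": "move_arm", "arguments": {
  "motion": [
    [[0.5, 0, 0.2], [0, 0, 0], 1],
    [[1, 0, 0.41], [0, 0, 0], 1],
    [[1, 0, 0.41], [0, 0, 0], 1]
  ]
}}

```text
t: 45.35
position: [482.5, 88.1, 160.8]
eef_rot: [-1.049, 1.42, -1.423]
contact_force: [0.9, 0.3, 0.3]
opening: 85.1
```

{"name": "move_arm", "arguments": {
  "motion": [
    [[0.5, 0, 0.2], [0, 0, 0], 1],
    [[1, 0, 0.41], [0, 0, 0], 1],
    [[1, 0, 0.41], [0, 0, 0], 1]
  ]
}}

```text
t: 45.72
position: [494.7, -43.3, 159.8]
eef_rot: [-1.048, 1.423, -1.425]
contact_force: [-0.3, -0.5, 0.1]
opening: 85.4
```

{"name": "move_arm", "arguments": {
  "motion": [
    [[0.5, 0, 0.2], [0, 0, 0], 1],
    [[1, 0, 0.41], [0, 0, 0], 1],
    [[1, 0, 0.41], [0, 0, 0], 1]
  ]
}}

```text
t: 46.1
position: [506.6, -174.1, 158.7]
eef_rot: [-1.047, 1.426, -1.426]
contact_force: [-0.5, 0.8, 0.0]
opening: 85.1
```

```bash
python3 - <<'E'
from h import *
plan([521.8,-295.7,150],-16.5)
E
```

```text
pos [ 506.6 -174.1  158.7] head -17.21 F [-0.5  0.8  0. ] open 85.1 t 46.1
shift/120 [0.931 0.07  0.42 ] turn/.5 [-0.006 -0.025 -0.007]
```

{"name": "move_arm", "arguments": {
  "motion": [
    [[0.45, 0.03, 0.2], [0, 0, 0], 1],
    [[0.93, 0.07, 0.42], [-0.006, -0.025, -0.007], 1],
    [[0.931, 0.07, 0.42], [-0.006, -0.025, -0.007], 1],
    [[0.931, 0.07, 0.42], [-0.006, -0.025, -0.007], 1]
  ]
}}

```text
t: 46.6
position: [522.1, -294.0, 149.4]
eef_rot: [-1.06, 1.419, -1.416]
contact_force: [-0.0, 0.0, 0.3]
opening: 85.0
```

```bash
python3 - <<'E'
from h import *
plan([521.8,-295.7,36.5],-16.5)
p=cap("side","s21.png")
im=cv2.imread("pics/s21.png")[60:340,190:390]
cv2.imwrite("pics/s21c.png",cv2.resize(im,None,fx=3,fy=2,interpolation=cv2.INTER_CUBIC))
E
```

```text
pos [ 522.1 -294.   149.4] head -16.44 F [-0.   0.   0.3] open 85.0 t 46.6
shift/120 [0.015 0.941 0.003] turn/.5 [ 0.003  0.002 -0.002]
```

View pics/s21c.png

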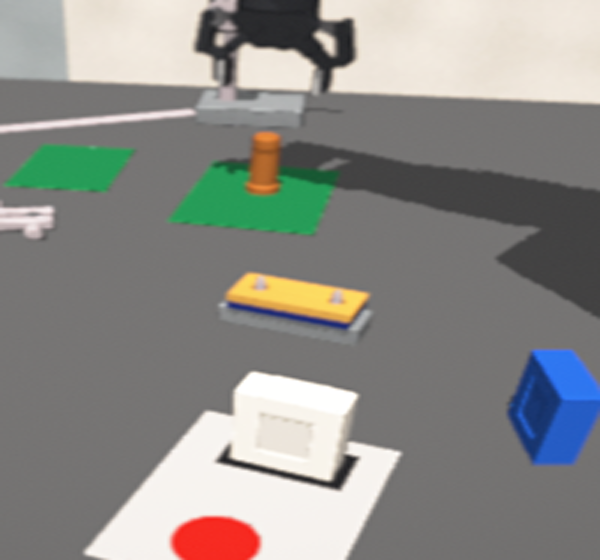

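{"name": "move_arm", "arguments": {
  "motion": [
    [[0.012, 0.3, 0], [0, 0, 0], 1],
    [[0.012, 0.6, 0], [0, 0, 0], 1],
    [[0.012, 0.85, 0], [0, 0, 0], 1],
    [[0.012, 0.94, 0], [0, 0, 0], 1],
    [[0.012, 0.94, 0], [0, 0, 0], 1]
  ]
}}

```text
t: 47.28
position: [522.0, -294.3, 37.3]
eef_rot: [-1.061, 1.417, -1.415]
contact_force: [-0.3, -0.6, 1.0]
opening: 85.2
```

{"name": "move_arm", "arguments": {
  "motion": [
    [[0, 0, 0], [0, 0, 0], 0.6],
    [[0, 0, 0], [0, 0, 0], 0.45],
    [[0, 0, 0], [0, 0, 0], 0.37],
    [[0, 0, 0], [0, 0, 0], 0.3],
    [[0, 0, 0], [0, 0, 0], 0.2],
    [[0, 0, 0], [0, 0, 0], 0],
    [[0, 0, 0], [0, 0, 0], 0]
  ],
  "grip_force": 40
}}

```text
t: 48.15
position: [522.3, -294.5, 37.9]
eef_rot: [-1.06, 1.416, -1.416]
contact_force: [0.6, 0.5, 5.8]
opening: 26.8
```

{"name": "move_arm", "arguments": {
  "motion": [
    [[0, -0.2, 0], [0, 0, 0], 0],
    [[0, -0.5, 0], [0, 0, 0], 0],
    [[0, -0.85, 0], [0, 0, 0], 0],
    [[0, -1, 0], [0, 0, 0], 0],
    [[0, -1, 0], [0, 0, 0], 0]
  ]
}}

```text
t: 48.78
position: [522.3, -294.5, 157.8]
eef_rot: [-1.06, 1.416, -1.416]
contact_force: [-1.3, 0.3, -4.6]
opening: 26.9
```

```bash
python3 - <<'E'
from h import *
plan([501.1,312.3,150],-16.5)
E
```

```text
pos [ 522.3 -294.5  157.8] head -16.34 F [-1.3  0.3 -4.6] open 26.9 t 48.77
shift/120 [-4.803  0.065 -1.593] turn/.5 [-0.001  0.005 -0.   ]
```

{"name": "move_arm", "arguments": {
  "motion": [
    [[-0.4, 0, -0.13], [0, 0, 0], 0],
    [[-0.85, 0, -0.28], [0, 0, 0], 0],
    [[-0.96, 0, -0.32], [0, 0, 0], 0]
  ]
}}

```text
t: 49.15
position: [517.0, -170.3, 155.6]
eef_rot: [-1.063, 1.417, -1.412]
contact_force: [0.9, 0.1, -3.0]
opening: 27.2
```

{"name": "move_arm", "arguments": {
  "motion": [
    [[-0.45, 0, -0.15], [0, 0, 0], 0],
    [[-0.9, 0, -0.3], [0, 0, 0], 0],
    [[-0.96, 0, -0.32], [0, 0, 0], 0]
  ]
}}

```text
t: 49.52
position: [511.6, -46.5, 154.3]
eef_rot: [-1.066, 1.417, -1.409]
contact_force: [-0.5, -0.4, -4.0]
opening: 26.8
```

{"name": "move_arm", "arguments": {
  "motion": [
    [[-0.45, 0, -0.15], [0, 0, 0], 0],
    [[-0.9, 0, -0.3], [0, 0, 0], 0],
    [[-0.96, 0, -0.32], [0, 0, 0], 0]
  ]
}}

```text
t: 49.9
position: [506.0, 76.8, 153.4]
eef_rot: [-1.069, 1.417, -1.406]
contact_force: [-0.5, -0.9, -3.7]
opening: 26.7
```

{"name": "move_arm", "arguments": {
  "motion": [
    [[-0.45, 0, -0.15], [0, 0, 0], 0],
    [[-0.9, 0, -0.3], [0, 0, 0], 0],
    [[-0.96, 0, -0.32], [0, 0, 0], 0]
  ]
}}

```text
t: 50.28
position: [500.4, 199.7, 152.4]
eef_rot: [-1.072, 1.416, -1.404]
contact_force: [-1.1, -0.7, -4.5]
opening: 27.0
```

```bash
python3 - <<'E'
from h import *
plan([501.1,313,150],-16.5)
E
```

```text
pos [500.4 199.7 152.4] head -15.76 F [-1.1 -0.7 -4.5] open 27.0 t 50.27
shift/120 [-0.91   0.022 -0.251] turn/.5 [0.017 0.026 0.001]
```

{"name": "move_arm", "arguments": {
  "motion": [
    [[-0.45, 0, -0.12], [0, 0, 0], 0],
    [[-0.9, 0.05, -0.251], [0.01, 0.02, 0], 0],
    [[-0.91, 0.3, -0.251], [0.017, 0.026, 0.001], 0],
    [[-0.91, 0.6, -0.251], [0.017, 0.026, 0.001], 0],
    [[-0.91, 0.77, -0.251], [0.017, 0.026, 0.001], 0],
    [[-0.91, 0.77, -0.251], [0.017, 0.026, 0.001], 0]
  ]
}}

```text
t: 51.02
position: [500.1, 311.3, 58.0]
eef_rot: [-1.063, 1.42, -1.42]
contact_force: [0.7, 0.2, -3.3]
opening: 26.9
```

```bash
python3 - <<'E'
from h import *
plan([501.1,313.2,39],-16.5)
p=cap("side","s22.png")
im=cv2.imread("pics/s22.png")[190:380,190:390]
cv2.imwrite("pics/s22c.png",cv2.resize(im,None,fx=3,fy=3,interpolation=cv2.INTER_CUBIC))
E
```

```text
pos [500.1 311.3  58. ] head -16.58 F [ 0.7  0.2 -3.3] open 26.9 t 51.02
shift/120 [-0.018  0.158  0.004] turn/.5 [ 0.005 -0.003  0.006]
```

View pics/s22c.png

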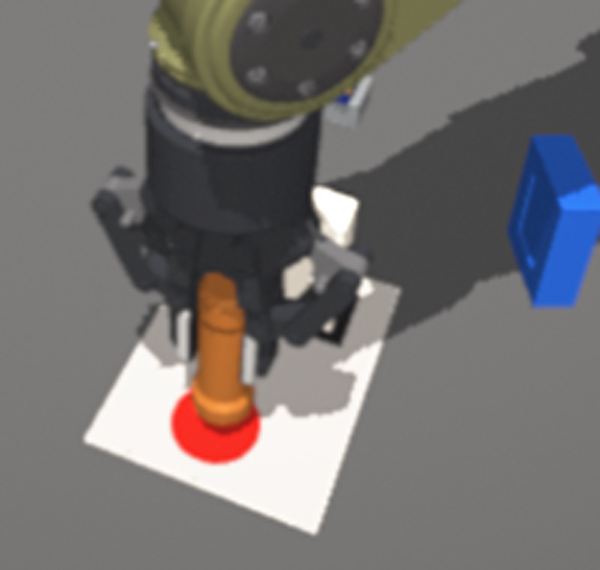

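{"name": "move_arm", "arguments": {
  "motion": [
    [[-0.015, 0.07, 0.004], [0, 0, 0], 0],
    [[-0.016, 0.12, 0.004], [0.005, 0, 0.006], 0],
    [[-0.016, 0.15, 0.004], [0.005, 0, 0.006], 0],
    [[-0.016, 0.158, 0.004], [0.005, 0, 0.006], 0],
    [[-0.016, 0.158, 0.004], [0.005, 0, 0.006], 0]
  ]
}}

```text
t: 51.7
position: [501.7, 313.6, 40.7]
eef_rot: [-1.056, 1.418, -1.419]
contact_force: [0.7, -0.0, -3.1]
opening: 27.0
```

```bash
python3 - <<'E'
from h import *
plan([501.1,313.2,37.5],-16.5)
p=cap("side","s23.png")
im=cv2.imread("pics/s23.png")[190:380,190:390]
cv2.imwrite("pics/s23c.png",cv2.resize(im,None,fx=3,fy=3,interpolation=cv2.INTER_CUBIC))
E
```

```text
pos [501.7 313.6  40.7] head -16.57 F [ 0.7 -0.  -3.1] open 27.0 t 51.7
shift/120 [ 0.005  0.027 -0.004] turn/.5 [-0.003 -0.002 -0.003]
```

View pics/s23c.png

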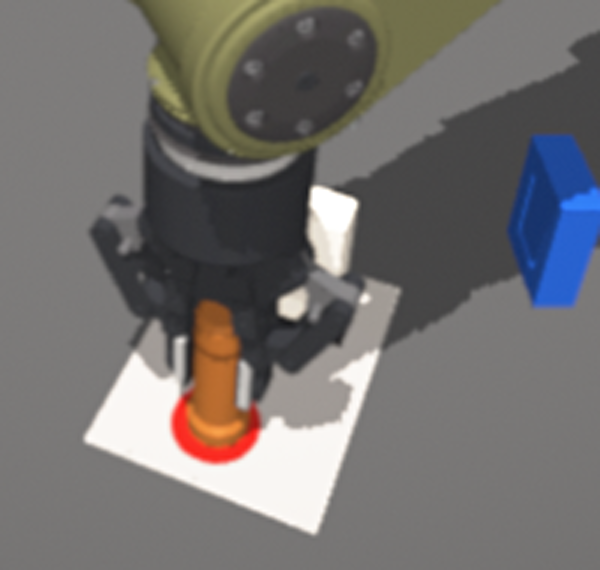

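{"name": "move_arm", "arguments": {
  "motion": [
    [[0.003, 0.01, 0], [0, 0, 0], 0],
    [[0.003, 0.02, 0], [0, 0, 0], 0],
    [[0.003, 0.02, 0], [0, 0, 0], 0]
  ]
}}

```text
t: 52.12
position: [501.7, 313.3, 38.3]
eef_rot: [-1.056, 1.418, -1.419]
contact_force: [0.3, 0.6, -3.1]
opening: 26.8
```

{"name": "move_arm", "arguments": {
  "motion": [
    [[0, 0.004, 0], [0, 0, 0], 0],
    [[0, 0.008, 0], [0, 0, 0], 0],
    [[0, 0.008, 0], [0, 0, 0], 0]
  ]
}}

```text
t: 52.5
position: [501.8, 313.4, 37.9]
eef_rot: [-1.055, 1.418, -1.419]
contact_force: [-1.6, -0.9, 4.9]
opening: 26.7
```

{"name": "move_arm", "arguments": {
  "motion": [
    [[0, 0, 0], [0, 0, 0], 0.35],
    [[0, 0, 0], [0, 0, 0], 0.5],
    [[0, 0, 0], [0, 0, 0], 0.7],
    [[0, 0, 0], [0, 0, 0], 1],
    [[0, 0, 0], [0, 0, 0], 1],
    [[0, 0, 0], [0, 0, 0], 1]
  ]
}}

```text
t: 53.25
position: [501.8, 313.4, 37.8]
eef_rot: [-1.055, 1.418, -1.419]
contact_force: [0.7, -0.4, 0.6]
opening: 85.1
```

{"name": "move_arm", "arguments": {
  "motion": [
    [[0, -0.2, 0], [0, 0, 0], 1],
    [[0, -0.6, 0], [0, 0, 0], 1],
    [[0, -1, 0], [0, 0, 0], 1],
    [[0, -1, 0], [0, 0, 0], 1]
  ]
}}

```text
t: 53.75
position: [502.8, 313.9, 161.8]
eef_rot: [-1.048, 1.416, -1.418]
contact_force: [0.1, 0.3, -0.2]
opening: 85.2
```

{"name": "move_arm", "arguments": {
  "motion": [
    [[0, -0.4, -0.4], [0, 0, 0], 1],
    [[0, -0.7, -0.8], [0, 0, 0], 1],
    [[0, -0.7, -1], [0, 0, 0], 1],
    [[0, -0.7, -1], [0, 0, 0], 1]
  ]
}}

```text
t: 54.25
position: [385.8, 348.3, 244.9]
eef_rot: [-1.049, 1.414, -1.416]
contact_force: [0.5, 0.4, -0.1]
opening: 85.4
```

```bash
python3 - <<'E'
from h import *
from meas import rep,rect
st()
p=cap("side","s24.png");t=cap("top","t24.png")
im=cv2.imread("pics/s24.png")[180:380,180:400]
cv2.imwrite("pics/s24c.png",cv2.resize(im,None,fx=3,fy=3,interpolation=cv2.INTER_CUBIC))
for n,q in(("side",p),("top",t)):
    X=world(q);hsv=cv2.cvtColor(q["pixels"],cv2.COLOR_RGB2HSV);H,S,V=[hsv[...,i].astype(int) for i in range(3)]
    near=(X[...,0]>400)&(X[...,0]<580)
    rep(q,X,n+" sq",(S<60)&(V>100)&near&(X[...,1]>180)&(X[...,1]<280),(80,95))
    rep(q,X,n+" post",(H<25)&(S>120)&near&(X[...,1]>240),(86,100))
    rep(q,X,n+" brass",(H>12)&(H<35)&(S>100)&near&(X[...,1]<100))
    rep(q,X,n+" vb",(X[...,0]>700)&(X[...,0]<800)&(X[...,1]>100)&(X[...,1]<250)&(X[...,2]>15)&(X[...,2]<32))
    rep(q,X,n+" clamp",(X[...,0]>690)&(X[...,0]<820)&(X[...,1]<-90)&(X[...,1]>-230)&(X[...,2]>14)&(X[...,2]<28))
E
```

```text
t 54.25 pos [385.8 348.3 244.9] open 85.4 F [ 0.5  0.4 -0.1]
R [[-0.283, 0.009, 0.959], [-0.959, 0.005, -0.283], [-0.007, -1.0, 0.007]] j [ 0.66  0.22  1.59 -0.    1.32  0.95]
side sq px(r,c) [257. 288.] n 548 z med 88.0 90.5 med [469.4 224.9] rect [469.3 221.6] [28.7 64.1] 161.6
side post px(r,c) [297. 264.] n 221 z med 92.4 94.8 med [501.  316.1] rect [501.1 313.1] [25.3 23.2] 86.4
side brass px(r,c) [208. 289.] n 645 z med 44.1 57.8 med [473.6  28. ] rect [476.2 -11.3] [111.1 115.6] 165.9
side vb px(r,c) [250. 142.] n 432 z med 26.4 32.0 med [753.2 192.4] rect [758.9 173.4] [72.  50.2] 5.1
side clamp px(r,c) [168. 191.] n 267 z med 17.2 20.3 med [ 753.7 -156.5] rect [ 753.6 -161.1] [73.7 95. ] 177.3
top sq px(r,c) [216. 173.] n 224 z med 88.4 93.9 med [467.2 220.2] rect [467.6 221.1] [27.6 63.9] 162.7
top post px(r,c) [204. 141.] n 65 z med 93.7 98.4 med [500.7 309.9] rect [498.2 309.8] [23.  24.4] 92.0
top brass px(r,c) [217. 244.] n 532 z med 43.8 55.0 med [472.5  20. ] rect [472.3  22.2] [50.6 97.8] 163.7
top vb px(r,c) [124. 197.] n 167 z med 24.6 32.0 med [751.3 172.2] rect [757.1 169.3] [69.  48.5] 3.5
top clamp px(r,c) [127. 304.] n 266 z med 16.9 23.0 med [ 745.1 -157.6] rect [ 749.  -148.2] [92.1 62.7] 13.3
top clamp px(r,c) [121. 315.] n 18 z med 17.6 21.8 med [ 767.5 -191.2] rect [ 768.9 -191.4] [ 9.4 17.4] 97.0
```

View pics/s24c.png

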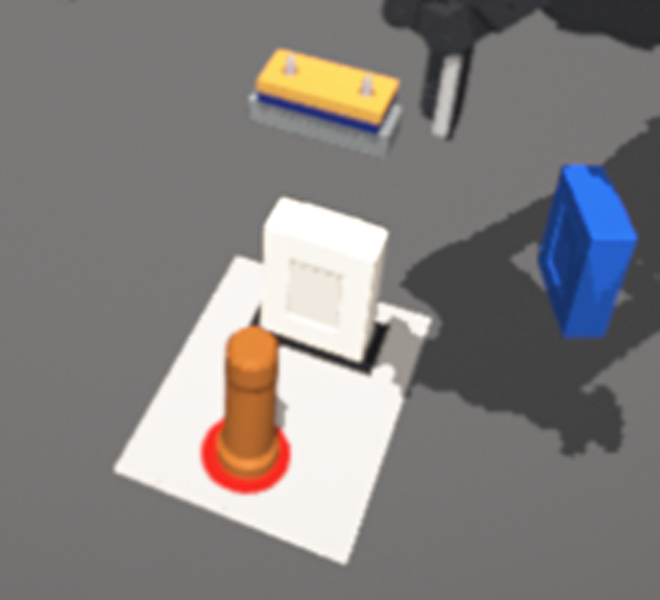

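View pics/t24.png

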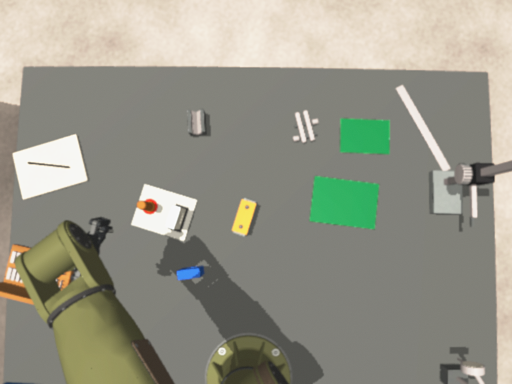

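```bash
python3 - <<'E'
from plant import env
print(env.sign_off())
E
```

```text
the job is handed in; nothing more can be done
None
```

I handed the job in at about 54 s, well inside the 136 s limit. No verdict was reported, so the results below rest on my own last camera checks.

I stood the post and the square on the green side mat. Then I threaded the blued shim home over the pins and laid the brass shim on top of it. Last, I stood the square back on its black rectangle and the post back on its red disc.

**What the last checks showed:**
- **Shims:** the blued shim's top measured about 34 mm and the brass shim's about 44 mm, which is full depth for both. In the pictures the pins stand up through both holes of the brass shim.
- **Square:** the cameras put it 1–2 mm from the middle of its mark, with its direction within about 3° of the mark's. It is upright.
- **Post:** it stands about 1–3 mm from the disc's centre and is upright.
- **Clamp and V-block:** they look unmoved in both pictures. The V-block measured within about 3 mm of its start; the side camera put the clamp within about 1 mm.
- **Arm:** the gripper was open and clear of everything, with no contact force.

**Disagreements:** the two cameras differ by 2–4 mm in y, within a millimetre or two of the stated calibration error. I lined up the shims against the pins in the same camera so that this offset cancelled. Two final fits of outlines were unreliable: the clamp from above, where the outline split into pieces, and the brass outline from the side, which picked up stray pixels. For those I went by the other camera and the pictures.

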